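# Clear down the dissecting board

## Robot

A 6-joint arm with a two-finger parallel gripper is mounted at the origin on the work surface. World frame = base frame: x ahead of the robot, y to its left, z up, the work surface at z = 0. Lengths are in m, angles in rad, forces in N, time in s.
With the tool pointing down it reaches from about 0.3 to 0.875 m from the base axis. Payload 6.4 kg.
Tool frame: the origin (TCP) lies at the very end of the fingers, on their centre line; the grasp point (between the pads) lies 19 mm behind it; x points along the fingers, y is the direction in which the jaws open and shut, and the axes are right-handed (so a half turn about x gives the same grasp; the last joint's range is limited). The gripper opens to 85 mm and grips with 20 to 120 N. Pads are 22 mm wide; open, the fingers measure 114 mm over their backs; the gripper's body (76 mm by 85 mm) begins 54 mm behind the grasp point. The pads swing forward as they close: fully open they stand 13 mm farther back than shut.
Start: joints at [-1.367, 0.181, 1.607, -0, 1.354, -0.206], TCP at [0.229, -0.527, 0.21] pointing down, gripper open.
Joint ranges: [-2.99, 2.99], [-0.89, 2.07], [0.3, 2.58], [-1.14, 4.28], [0, 2.63], [-3.12, 3.12]. Speed limits (rad/s): [2.57, 2.57, 3.01, 3.14, 3.14, 3.14].

## Interface

Orientations are given as a unit quaternion [w, x, y, z].
In Python, from bench import status, optics, hand_in gives the robot as it stands. The module is installed in compiled form; this text tells all that it offers.
- The arm moves only by the shell command python3 -m jog 'ROWS'. ROWS is JSON, one flat list of numbers, 5 for each row, row after row: the shift along the tool's x, y, z in mm, then the turn about the tool's x in degrees, then the opening in per cent of the stroke, from 0 (shut) to 100 (fully open). In form: [tx, ty, tz, yaw, gripper, tx, ty, tz, yaw, gripper, ...]. A call has exactly 5 rows; each row is the pose to reach, as a shift and turn from the pose commanded when the call began, along the tool's axes at that moment; what a row does not reach only later rows make up. A row lasts 1/10 s, in which the tool goes at most 50 mm and 8.59 degrees, less where a joint would pass 70% of its speed; a pose out of reach is approached as far as the arm can. A call with a gripper value outside its range is refused whole. The fingers move at their own pace and stop on an object; the grip force is fixed at half the most. Time passes only in rows, so rows that repeat a pose let the fingers close, or fill a call up. It gives the time, the measured TCP pose, the force and the opening at its end, in the units of the state.
- status.get_obs(): the state, without advancing time (a new reading comes with each control period).
- optics.camera(name): name is "side" or "top" or "wrist"; returns the picture (480x640x3 uint8, red, green, blue); there is no depth.
- optics.get_calibration(name): a dict with "vertical_fov" (degrees; the focal length in pixels is half the picture's height over the tangent of half this angle, whatever the lens; pixels are square), "cx", "cy" (the principal point, pixels), "k1" (the pictures are not rectified: a ray, as slopes to the right and down, at radius r is drawn at 1 + k1 r^2 times it, then the intrinsics apply), "extrinsics" (4x4, takes a point from camera to world coordinates). Camera axes: x right, y up, looking along -z (the intrinsics and any distortion apply to the point x, -y, -z); pixel columns grow to the right and rows downward; lengths in m; the calibration is good to about 2 mm. A picture is of the moment at which its call begins: read the wrist's pose just before it. get_calibration takes no time and is no camera call; for the wrist camera it gives the pose at the moment of the call.
- hand_in(): hands the job in, once; it reports no verdict.
The state is a dict: "time_s": time; "q": joint angles; "dq": joint speeds; "joint_efforts": joint torques, N m; "eef_pos": TCP position; "eef_rot": TCP orientation; "wrist_force": force on the tool from outside, world axes, zero at the start; "torque": the same for the moment, N m; "opening": opening from 0.0 (shut) to 1.0 (fully open).
Only numpy, scipy, OpenCV 4.12 (cv2) and the standard library are available. Lean on these libraries where they do the work, as an engineer would, in place of code of your own. Each camera call takes 0.05 s, during which the arm holds its last target. There are 200 camera calls.

## Task

Clear the dissecting board: lift each specimen pot to feel whether it is full or empty, and stand the full ones upright in the steel tray and the empty ones upright on the rubber draining mat. When the board is free of pots, take the scraper block and scrape all the bone chips off the board into the trough along its far edge (they are sharp: do not pick them up), then stand the scraper back on its cork pad. Leave the bottle alone.

Things in the scene. Friction and masses are not known exactly. Their poses are not given: they have to be found in the camera images.
- pot1_c (a point): centre (half-way up) of an opaque white plastic specimen pot with a grey screw lid, upright cylinder 62 mm across the lid (60 mm across the body below it), 50 mm tall, the lid its top 14 mm, z up its axis. All pots look alike; a full one weighs about 300 g (250 to 350), an empty one about 60 g (50 to 70). The number in the name says nothing of what is inside. At the start all stand on the dissecting board; some pots may be absent.
- pot2_c (a point): centre (half-way up) of an opaque white plastic specimen pot with a grey screw lid, upright cylinder 62 mm across the lid (60 mm across the body below it), 50 mm tall, the lid its top 14 mm, z up its axis. All pots look alike; a full one weighs about 300 g (250 to 350), an empty one about 60 g (50 to 70). The number in the name says nothing of what is inside. At the start all stand on the dissecting board; some pots may be absent.
- pot3_c (a point): centre (half-way up) of an opaque white plastic specimen pot with a grey screw lid, upright cylinder 62 mm across the lid (60 mm across the body below it), 50 mm tall, the lid its top 14 mm, z up its axis. All pots look alike; a full one weighs about 300 g (250 to 350), an empty one about 60 g (50 to 70). The number in the name says nothing of what is inside. At the start all stand on the dissecting board; some pots may be absent.
- pot4_c (a point): centre (half-way up) of an opaque white plastic specimen pot with a grey screw lid, upright cylinder 62 mm across the lid (60 mm across the body below it), 50 mm tall, the lid its top 14 mm, z up its axis. All pots look alike; a full one weighs about 300 g (250 to 350), an empty one about 60 g (50 to 70). The number in the name says nothing of what is inside. At the start all stand on the dissecting board; some pots may be absent.
- pot5_c (a point): centre (half-way up) of an opaque white plastic specimen pot with a grey screw lid, upright cylinder 62 mm across the lid (60 mm across the body below it), 50 mm tall, the lid its top 14 mm, z up its axis. All pots look alike; a full one weighs about 300 g (250 to 350), an empty one about 60 g (50 to 70). The number in the name says nothing of what is inside. At the start all stand on the dissecting board; some pots may be absent.
- pot6_c (a point): centre (half-way up) of an opaque white plastic specimen pot with a grey screw lid, upright cylinder 62 mm across the lid (60 mm across the body below it), 50 mm tall, the lid its top 14 mm, z up its axis. All pots look alike; a full one weighs about 300 g (250 to 350), an empty one about 60 g (50 to 70). The number in the name says nothing of what is inside. At the start all stand on the dissecting board; some pots may be absent.
- chip1_c (a point): centre of a tan chip of bone, 24 x 18 x 10 mm (x, y, z), about 10 g, lying loose on the dissecting board; sharp, so it is not to be picked up. Some chips may be absent.
- chip2_c (a point): centre of a tan chip of bone, 24 x 18 x 10 mm (x, y, z), about 10 g, lying loose on the dissecting board; sharp, so it is not to be picked up. Some chips may be absent.
- chip3_c (a point): centre of a tan chip of bone, 24 x 18 x 10 mm (x, y, z), about 10 g, lying loose on the dissecting board; sharp, so it is not to be picked up. Some chips may be absent.
- chip4_c (a point): centre of a tan chip of bone, 24 x 18 x 10 mm (x, y, z), about 10 g, lying loose on the dissecting board; sharp, so it is not to be picked up. Some chips may be absent.
- chip5_c (a point): centre of a tan chip of bone, 24 x 18 x 10 mm (x, y, z), about 10 g, lying loose on the dissecting board; sharp, so it is not to be picked up. Some chips may be absent.
- station: fixed white dissecting board with a trough along its far side; origin on the bench under the board's centre, x away from the robot, y left, z up. Flat top 40 mm above the bench; a rim 12 mm higher runs along the near edge and both sides, so the free flat is x -117 to +125, y -140 to +140 mm. The far edge (x +125) has no rim: the trough begins there
- trough (a point): centre of the floor of the open steel scraps trough along the far edge of the board, axes as the station's, at station x +173, y 0, 6 mm above the bench. Inside: x -48 to +48, y -144 to +144 mm; outer walls 50 mm above the bench, the board's top edge at x -48
- tray: fixed shallow steel carrying tray with a small loop handle at each short end, inside 240 mm (x) by 100 mm (y), walls 3 mm thick and 13 mm high, floor 3 mm above the bench; origin on the bench under its centre, x along its length, z up. It stands to the left or right of the board, the mat on the other side
- mat: fixed flat dark rubber draining mat with cross ribs and no rim, 246 mm (x) by 106 mm (y), top about 6 mm above the bench; origin on the bench under its centre, x along its length, z up
- pad: fixed thin cork parking pad of the scraper, 150 mm (x) by 90 mm (y), 4 mm thick; origin on the bench under its centre
- scraper_grip (a point): grip point of the scraper block, 50 mm above its underside. Scraper: black rubber foot 110 mm (x) by 46 mm (y) by 24 mm high, centred under a wooden grip 70 mm (x) by 18 mm (y) that rises from 24 to 74 mm above the underside; about 160 g; it stands upright on its pad, x along its length
- bottle: bystander: amber bottle, 64 mm across and 150 mm tall, beside the tray or mat on the side away from the scraper; origin at the centre of its underside

How it is judged:
On the way, in this order (a step that is already met when the one before it is completed fails the run):
1. every full pot stands upright in the steel tray and every empty pot upright on the draining mat (angle between each of pot1_c, pot2_c, pot3_c, pot4_c, pot5_c, pot6_c's own z axis and vertical below 0.15 rad and ((x of pot1_c in the frame of tray between -0.122 and 0.122 m and y of pot1_c in the frame of tray between -0.052 and 0.052 m and z of pot1_c in the frame of tray between 0.02 and 0.04 m and contact force between pot1 and tray above 1.5 N) or (x of pot1_c in the frame of mat between -0.122 and 0.122 m and y of pot1_c in the frame of mat between -0.052 and 0.052 m and z of pot1_c in the frame of mat between 0.02 and 0.04 m and contact force between pot1 and mat between 0.1 and 1.5 N)) and ((x of pot2_c in the frame of tray between -0.122 and 0.122 m and y of pot2_c in the frame of tray between -0.052 and 0.052 m and z of pot2_c in the frame of tray between 0.02 and 0.04 m and contact force between pot2 and tray above 1.5 N) or (x of pot2_c in the frame of mat between -0.122 and 0.122 m and y of pot2_c in the frame of mat between -0.052 and 0.052 m and z of pot2_c in the frame of mat between 0.02 and 0.04 m and contact force between pot2 and mat between 0.1 and 1.5 N)) and ((x of pot3_c in the frame of tray between -0.122 and 0.122 m and y of pot3_c in the frame of tray between -0.052 and 0.052 m and z of pot3_c in the frame of tray between 0.02 and 0.04 m and contact force between pot3 and tray above 1.5 N) or (x of pot3_c in the frame of mat between -0.122 and 0.122 m and y of pot3_c in the frame of mat between -0.052 and 0.052 m and z of pot3_c in the frame of mat between 0.02 and 0.04 m and contact force between pot3 and mat between 0.1 and 1.5 N)) and ((x of pot4_c in the frame of tray between -0.122 and 0.122 m and y of pot4_c in the frame of tray between -0.052 and 0.052 m and z of pot4_c in the frame of tray between 0.02 and 0.04 m and contact force between pot4 and tray above 1.5 N) or (x of pot4_c in the frame of mat between -0.122 and 0.122 m and y of pot4_c in the frame of mat between -0.052 and 0.052 m and z of pot4_c in the frame of mat between 0.02 and 0.04 m and contact force between pot4 and mat between 0.1 and 1.5 N)) and ((x of pot5_c in the frame of tray between -0.122 and 0.122 m and y of pot5_c in the frame of tray between -0.052 and 0.052 m and z of pot5_c in the frame of tray between 0.02 and 0.04 m and contact force between pot5 and tray above 1.5 N) or (x of pot5_c in the frame of mat between -0.122 and 0.122 m and y of pot5_c in the frame of mat between -0.052 and 0.052 m and z of pot5_c in the frame of mat between 0.02 and 0.04 m and contact force between pot5 and mat between 0.1 and 1.5 N)) and ((x of pot6_c in the frame of tray between -0.122 and 0.122 m and y of pot6_c in the frame of tray between -0.052 and 0.052 m and z of pot6_c in the frame of tray between 0.02 and 0.04 m and contact force between pot6 and tray above 1.5 N) or (x of pot6_c in the frame of mat between -0.122 and 0.122 m and y of pot6_c in the frame of mat between -0.052 and 0.052 m and z of pot6_c in the frame of mat between 0.02 and 0.04 m and contact force between pot6 and mat between 0.1 and 1.5 N))), for 0.2 s.
2. the held scraper is set down on the board (x of scraper_grip in the frame of station between -0.12 and 0.16 m and y of scraper_grip in the frame of station between -0.15 and 0.15 m and z of scraper_grip in the frame of station between 0.08 and 0.105 m and contact force between the fingers and scraper above 1 N), for 0.2 s.
3. all bone chips lie in the trough (x of chip1_c in the frame of station between 0.125 and 0.223 m and y of chip1_c in the frame of station between -0.146 and 0.146 m and z of chip1_c in the frame of station between 0 and 0.036 m and x of chip2_c in the frame of station between 0.125 and 0.223 m and y of chip2_c in the frame of station between -0.146 and 0.146 m and z of chip2_c in the frame of station between 0 and 0.036 m and x of chip3_c in the frame of station between 0.125 and 0.223 m and y of chip3_c in the frame of station between -0.146 and 0.146 m and z of chip3_c in the frame of station between 0 and 0.036 m and x of chip4_c in the frame of station between 0.125 and 0.223 m and y of chip4_c in the frame of station between -0.146 and 0.146 m and z of chip4_c in the frame of station between 0 and 0.036 m and x of chip5_c in the frame of station between 0.125 and 0.223 m and y of chip5_c in the frame of station between -0.146 and 0.146 m and z of chip5_c in the frame of station between 0 and 0.036 m), for 0.2 s.
At the end, for the whole second after the job is handed in: Full pots upright (0.15 rad) in the tray, empty pots upright on the mat (centre over it), every chip in the trough below the board's top, the scraper upright on its pad (centre within 35 mm lengthwise, 30 mm crosswise); all at rest (all of step 1 and all of step 3 and x of scraper_grip in the frame of pad between -0.035 and 0.035 m and y of scraper_grip in the frame of pad between -0.03 and 0.03 m and z of scraper_grip in the frame of pad between 0.045 and 0.062 m and angle between scraper_grip's own z axis and vertical below 0.15 rad and linear speed of each of scraper, pot1, pot2, pot3, pot4, pot5, pot6, chip1, chip2, chip3, chip4, chip5 below 0.02 m/s); the robot touches nothing.
It fails at once if the bottle is moved by more than 30 mm (distance of bottle from where it was at the start of the episode above 0.03 m).
It fails at once if a bone chip is picked up (its centre more than 85 mm above the bench) (height (world z) of any of chip1_c, chip2_c, chip3_c, chip4_c, chip5_c above 0.085 m).
Of pot1, pot2, pot3, pot4, pot5, pot6 only 4 to 6 are there at a start; the rules pass over those that are not, and their reading is None.
Of chip1, chip2, chip3, chip4, chip5 only 3 to 5 are there at a start; the rules pass over those that are not, and their reading is None.
At some moment in a run one of pot1, pot2, pot3, pot4, pot5, pot6, scraper may be knocked a few centimetres aside while the robot is not near it.
Once in a run the grip may slacken for a moment while it holds something.
It also fails if it takes over 210 s, if anything falls off the work surface, if the arm or the gripper's body presses on something with over 40 N, if the wrist force passes 120 N, or if a joint passes its speed limit or range.

## Working session

There is one attempt and no reset: what is moved stays moved. The work goes in short steps, Python scripts to look and compute and a shell command to move; the robot and the scene stay as the last step left them, time stands still between calls to the robot, and variables do not carry over. Pictures are saved under pics/ and viewed, on a budget of 14 in all, crops included, one or two more only if the job needs it, and the job is handed in when it is done.

```bash
mkdir -p pics
cat > h.py <<'E'
import numpy as np, cv2
from bench import status, optics
def K(c):
    f=240/np.tan(np.radians(c["vertical_fov"])/2); return np.array([[f,0,c["cx"]],[0,f,c["cy"]],[0,0,1]])
def ray(name_or_cal,uv):
    c=optics.get_calibration(name_or_cal) if isinstance(name_or_cal,str) else name_or_cal
    p=cv2.undistortPoints(np.array(uv,float).reshape(-1,1,2),K(c),np.array([c["k1"],0,0,0.])).reshape(-1,2)
    T=np.array(c["extrinsics"]); d=np.c_[p[:,0],-p[:,1],-np.ones(len(p))]@T[:3,:3].T
    return T[:3,3],d
def plane(n,uv,z):
    o,d=ray(n,uv); return o+d*((z-o[2])/d[:,2])[:,None]
def proj(n,P):
    c=optics.get_calibration(n) if isinstance(n,str) else n
    T=np.array(c["extrinsics"]); q=(np.array(P,float).reshape(-1,3)-T[:3,3])@T[:3,:3]
    s=np.c_[q[:,0],-q[:,1]]/-q[:,2:]; s=s*(1+c["k1"]*(s**2).sum(1))[:,None]
    k=K(c); return s*k[0,0]+[k[0,2],k[1,2]]
def snap(n,f):
    im=cv2.cvtColor(optics.camera(n),cv2.COLOR_RGB2BGR); cv2.imwrite(f"pics/{f}.png",im); return im
E
python3 - <<'E'
from h import *
for n in("top","side"):
    snap(n,n+"0"); c=optics.get_calibration(n); print(n,c["vertical_fov"],c["cx"],c["cy"],c["k1"],np.round(c["extrinsics"],3).tolist())
o=status.get_obs(); print(o)
c=optics.get_calibration("wrist");print(c["vertical_fov"],np.round(c["extrinsics"],3).tolist())
E
```

```text
top 45.94127591161469 328.56965630806593 245.1444346528487 -0.023787756475847417 [[0.028, 0.997, -0.074, 0.511], [-1.0, 0.028, 0.001, -0.004], [0.003, 0.074, 0.997, 1.249], [0.0, 0.0, 0.0, 1.0]]
side 53.84661458868331 325.8510053067029 240.1293117235603 -0.03349449318257859 [[-0.999, 0.028, -0.031, 0.543], [-0.041, -0.489, 0.872, 0.886], [0.009, 0.872, 0.489, 0.592], [0.0, 0.0, 0.0, 1.0]]
{'time_s': 0.1, 'q': array([-1.36729979e+00,  1.81481317e-01,  1.60789346e+00,  3.15402006e-06,
        1.35381677e+00, -2.06313398e-01]), 'dq': array([-0.0001098 , -0.0018557 , -0.00508106,  0.00068326,  0.00028161,
        0.00069498]), 'joint_efforts': array([ 4.01802545e-04, -4.45874476e+01, -3.52238739e+01, -3.45771623e-04,
        3.99583572e-03, -2.38649454e-05]), 'eef_pos': array([ 0.22900095, -0.52685476,  0.20907312]), 'eef_rot': array([ 0.14331235,  0.69231605,  0.14444294, -0.69231228]), 'wrist_force': array([-0.37909914,  0.0575738 , -0.51495445]), 'torque': array([-0.01020406,  0.01198613,  0.01753922]), 'opening': 0.9979445420074022}
69.81630084479086 [[0.397, 0.873, 0.284, 0.302], [-0.918, 0.378, 0.122, -0.495], [-0.001, -0.309, 0.951, 0.374], [0.0, 0.0, 0.0, 1.0]]
```

View pics/top0.png

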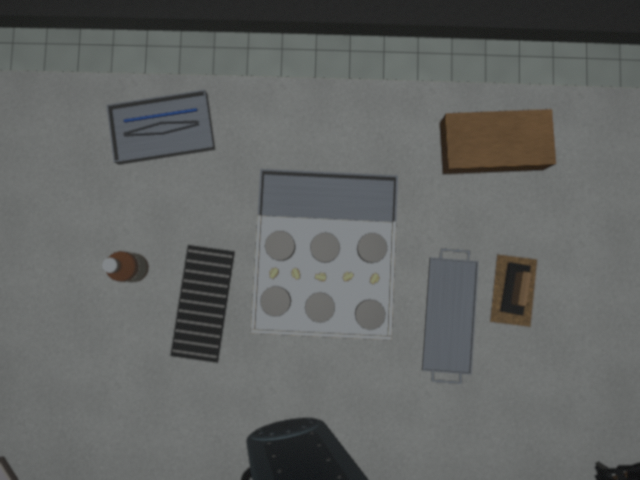

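View pics/side0.png

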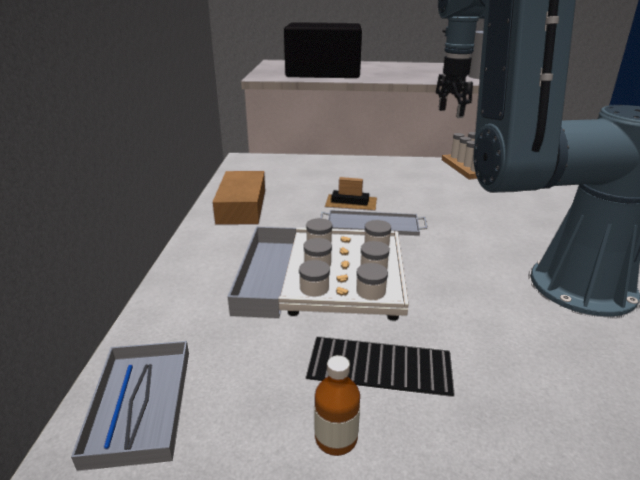

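The top view shows six pots, at about (280,246), (325,247), (371,247), (276,300), (320,307) and (370,314). Five chips lie between the two rows, near v≈275. The mat is on the left (203,303), with the bottle at (122,266). The tray is on the right (450,315) and the scraper on its pad is at (516,289). The side view shows the same layout.

```bash
cat > m.py <<'E'
from h import *
def rect(mask,z,name="top"):
    cs,_=cv2.findContours(mask.astype(np.uint8),cv2.RETR_EXTERNAL,cv2.CHAIN_APPROX_NONE); c=max(cs,key=cv2.contourArea)
    w=plane(name,c.reshape(-1,2),z)[:,:2]; (cx,cy),(a,b),t=cv2.minAreaRect((w*1000).astype(np.float32))
    return np.round([cx,cy,a,b,t],1)
def lids(im,roi=(225,400,255,395),zl=0.09,rpx=(11,19)):
    y0,y1,x0,x1=roi; g=cv2.cvtColor(im[y0:y1,x0:x1],cv2.COLOR_BGR2GRAY); g=cv2.resize(g,None,fx=4,fy=4,interpolation=cv2.INTER_CUBIC)
    H=cv2.HoughCircles(g,cv2.HOUGH_GRADIENT,1,80,param1=60,param2=18,minRadius=rpx[0]*4,maxRadius=rpx[1]*4)
    if H is None: return [],[]
    uv=H[0][:,:2]/4+[x0,y0]-0.375; return np.c_[uv,H[0][:,2]/4],plane("top",uv,zl)
def chips(im):
    hsv=cv2.cvtColor(im,cv2.COLOR_BGR2HSV); m=((hsv[...,1]>70)&(hsv[...,0]>12)&(hsv[...,0]<40)).astype(np.uint8)
    m[:, :250]=0; m[:,405:]=0; m[:165]=0; m[345:]=0
    n,_,st,ce=cv2.connectedComponentsWithStats(m); return [(ce[i],st[i,4]) for i in range(1,n) if st[i,4]>5]
E
python3 - <<'E'
from m import *
im=cv2.imread("pics/top0.png"); hsv=cv2.cvtColor(im,cv2.COLOR_BGR2HSV)
for p in [(450,320),(430,200),(330,190),(330,230),(325,247),(203,303),(320,276),(500,265),(512,290),(524,290),(600,300),(275,274)]: print(p,im[p[1],p[0]],hsv[p[1],p[0]])
uv,P=lids(im); 
for a,b in sorted(zip(uv.tolist(),P.tolist())): print("pot",np.round(a,1),np.round(b,4))
for c,a in chips(im): print("chip",c.round(1),a,plane("top",[c],.045).round(4))
E
```

```text
(450, 320) [101  95  90] [106  28 101]
(430, 200) [116 117 115] [ 75   4 117]
(330, 190) [101  94  90] [109  28 101]
(330, 230) [137 134 131] [105  11 137]
(325, 247) [105 106 107] [ 15   5 107]
(203, 303) [78 79 79] [30  3 79]
(320, 276) [105 132 129] [ 33  52 132]
(500, 265) [51 70 85] [ 17 102  85]
(512, 290) [35 38 40] [18 32 40]
(524, 290) [60 79 97] [15 97 97]
(600, 300) [110 111 109] [ 75   5 111]
(275, 274) [ 92 117 119] [ 28  58 119]Traceback (most recent call last):
  File "<stdin>", line 5, in <module>
AttributeError: 'list' object has no attribute 'tolist'
```

```bash
cat >> m.py <<'E'
def lids(im,zl=0.09):
    g=cv2.GaussianBlur(cv2.cvtColor(im,cv2.COLOR_BGR2GRAY),(3,3),0); m=((g<120)).astype(np.uint8)
    hsv=cv2.cvtColor(im,cv2.COLOR_BGR2HSV); m[(hsv[...,1]>35)]=0
    m[:226]=0;m[340:]=0;m[:,:258]=0;m[:,393:]=0
    m=cv2.morphologyEx(m,cv2.MORPH_OPEN,np.ones((5,5),np.uint8))
    cs,_=cv2.findContours(m,cv2.RETR_EXTERNAL,cv2.CHAIN_APPROX_NONE); o=[]
    for c in cs:
        if cv2.contourArea(c)<250: continue
        (u,v),r=cv2.minEnclosingCircle(c); e=cv2.fitEllipse(c); o.append((e[0],e[1]))
    return o
def chips(im):
    hsv=cv2.cvtColor(im,cv2.COLOR_BGR2HSV); m=((hsv[...,1]>38)&(hsv[...,0]>12)&(hsv[...,0]<45)).astype(np.uint8)
    m[:, :250]=0; m[:,405:]=0; m[:165]=0; m[345:]=0
    n,_,st,ce=cv2.connectedComponentsWithStats(m); return [(ce[i],st[i,4]) for i in range(1,n) if st[i,4]>8]
E
python3 - <<'E'
from m import *
im=cv2.imread("pics/top0.png"); hsv=cv2.cvtColor(im,cv2.COLOR_BGR2HSV)
for e in sorted(lids(im)): print("pot",np.round(e[0],1),np.round(e[1],1),plane("top",[e[0]],.09).round(4))
for c,a in chips(im): print("chip",c.round(1),a,plane("top",[c],.045).round(4))
V=hsv[...,2];S=hsv[...,1];z=np.zeros(V.shape,bool)
def R(y0,y1,x0,x1): q=z.copy();q[y0:y1,x0:x1]=1;return q
g=cv2.GaussianBlur(im,(3,3),0).max(2)
print("tray",rect(cv2.morphologyEx(((g<110)&R(250,385,415,485)).astype(np.uint8),cv2.MORPH_OPEN,np.ones((9,9))),.016))
print("mat",rect(cv2.morphologyEx(((g<95)&R(235,372,160,245)).astype(np.uint8),cv2.MORPH_CLOSE,np.ones((9,9))),.006))
print("pad",rect((S>60)&R(245,335,482,545),.004))
print("trough",rect((g<112)&R(165,222,250,405),.05))
print("board",rect(cv2.morphologyEx(((V>120)&R(215,345,245,405)).astype(np.uint8),cv2.MORPH_CLOSE,np.ones((40,40))),.052))
print("foot",rect((V<50)&(S>-1)&R(255,325,495,535),.024))
print("grip",rect((V>75)&(S>80)&R(268,310,510,531),.074))
E
python3 -c "
import cv2,numpy as np
a=cv2.imread('pics/top0.png');b=cv2.resize(a[160:350,240:410],None,fx=3,fy=3,interpolation=2);c=cv2.resize(a[240:390,410:545],None,fx=2,fy=2);o=np.zeros((570,780,3),np.uint8);o[:,:510]=b;o[:300,510:]=c;cv2.imwrite('pics/crop1.png',cv2.convertScaleAbs(o,alpha=1.6))"
```

```text
pot [275.4 300.8] [30.  31.7] [[0.4799 0.0998 0.09  ]]
pot [280.  245.7] [30.1 31.4] [[0.5928 0.0944 0.09  ]]
pot [319.6 307. ] [29.8 30.4] [[0.4699 0.0096 0.09  ]]
pot [324.6 247.2] [29.4 30.4] [[0.5922 0.0028 0.09  ]]
pot [369.5 314. ] [30.3 31.7] [[ 0.4586 -0.0925  0.09  ]]
pot [371.4 247.9] [29.9 31.4] [[ 0.5936 -0.0933  0.09  ]]
chip [273.3 272.6] 57 [[0.5382 0.1105 0.045 ]]
chip [295.5 273.2] 61 [[0.5384 0.0634 0.045 ]]
chip [347.5 276.1] 54 [[ 0.5353 -0.0472  0.045 ]]
chip [320.8 276.6] 52 [[0.5326 0.0094 0.045 ]]
chip [374.3 278.2] 58 [[ 0.5325 -0.1042  0.045 ]]
tray [ 456.5 -272.1  113.1  252.3   87. ]
mat [468.4 267.1 109.1 248.8  83.7]
pad [ 515.9 -414.1   87.4  146.8   84.4]
trough [709.   -0.8 302.6 105.5  89.4]
board [527.2  -5.4 271.  325.3   2.9]
foot [ 519.8 -411.    48.5  107.    81.4]
grip [ 5.152e+02 -4.134e+02  7.690e+01  2.500e+01  2.000e-01]
```

View pics/crop1.png

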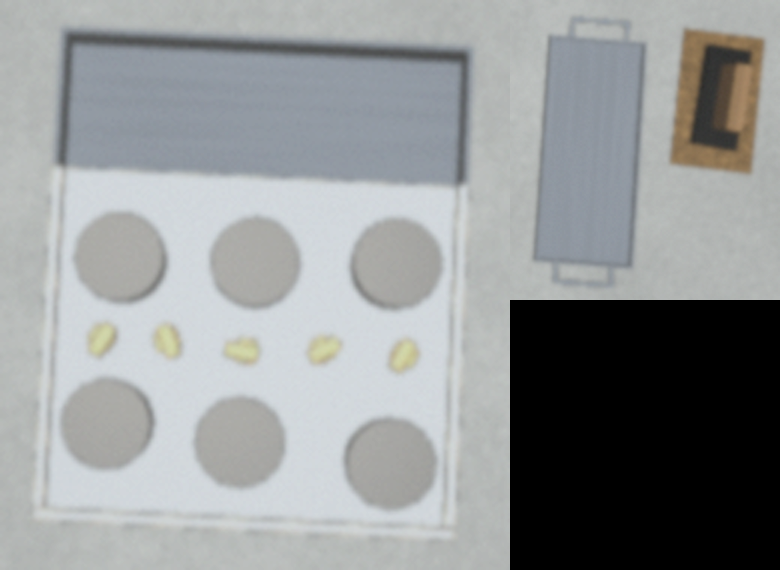

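The crop confirms six round lids, five tan chips, and the scraper standing on its pad. The board/trough edge runs from about (259,215) to (395,222).

Run:
```python
from m import *
print(plane("top",[[259,215],[395.3,221.7],[391,337.7],[252.3,332.3]],.052).round(4))
print("trough top corners",plane("top",[[261,170],[396.5,176]],.05).round(4))
from scipy.spatial.transform import Rotation as R
o=status.get_obs(); q=o["eef_rot"]; print(R.from_quat(np.r_[q[1:],q[0]]).as_matrix().round(3))
```

```text
[[ 0.6596  0.1446  0.052 ]
 [ 0.6535 -0.1457  0.052 ]
 [ 0.4087 -0.1415  0.052 ]
 [ 0.4118  0.1495  0.052 ]]
trough top corners [[ 0.7571  0.1442  0.05  ]
 [ 0.7524 -0.1466  0.05  ]]
[[-0.     0.398 -0.917]
 [ 0.002 -0.917 -0.398]
 [-1.    -0.002 -0.   ]]
```

```bash
python3 -m jog '[0,-29,-34,5,100, 0,-58,-68,10,100, 0,-86,-102,15,100, 0,-115,-136,20,100, 0,-144,-171,23.5,100]'; python3 -m jog '[0,0,0,0,85, 0,0,0,0,85, 0,0,0,0,85, 0,0,0,0,85, 0,0,0,0,85]'
```

```text
time_s: 0.6
eef_pos: [0.3288, -0.3254, 0.2095]
eef_rot: [0.002, -0.707, 0.001, 0.707]
wrist_force: [1.3, 0.0, 0.6]
opening: 0.997
time_s: 1.1
eef_pos: [0.328, -0.3281, 0.2097]
eef_rot: [0.001, -0.707, 0.001, 0.707]
wrist_force: [0.7, 0.4, -0.6]
opening: 0.852
```

```bash
python3 -m jog '[10,-45,-26,0,92, 30,-90,-52,0,92, 50,-135,-78,0,92, 70,-185,-104,0,92, 85,-235,-130,0,92]'; python3 -m jog '[0,0,0,0,92, 0,0,0,0,92, 20,0,0,0,92, 42,0,0,0,92, 62,0,0,0,92]';  python3 -m jog '[0,0,0,0,92, 0,0,0,0,40, 0,0,0,0,40, 0,0,0,0,40, 0,0,0,0,40]'; python3 -m jog '[-10,0,0,0,40, -30,0,0,0,40, -50,0,0,0,40, -70,0,0,0,40, -70,0,0,0,40]';python3 -m jog '[0,0,0,0,40, 0,0,0,0,40, 0,0,0,0,40, 0,0,0,0,40, 0,0,0,0,40]'
```

```text
time_s: 1.6
eef_pos: [0.4447, -0.1188, 0.1331]
eef_rot: [0.001, -0.707, 0.001, 0.707]
wrist_force: [0.6, -1.7, 0.2]
opening: 0.916
time_s: 2.1
eef_pos: [0.4444, -0.1221, 0.0719]
eef_rot: [-0.001, 0.708, -0.002, -0.707]
wrist_force: [-0.5, 0.3, -0.8]
opening: 0.919
time_s: 2.6
eef_pos: [0.4449, -0.1202, 0.0729]
eef_rot: [0.0, 0.708, -0.0, -0.707]
wrist_force: [0.2, 0.2, 0.4]
opening: 0.407
time_s: 3.1
eef_pos: [0.4465, -0.1208, 0.1456]
eef_rot: [0.001, 0.709, -0.001, -0.705]
wrist_force: [0.5, -0.3, 0.7]
opening: 0.403
time_s: 3.6
eef_pos: [0.444, -0.1195, 0.1414]
eef_rot: [0.0, -0.707, -0.0, 0.707]
wrist_force: [0.3, 0.1, -0.0]
opening: 0.396
```

The first move fell short because its rows exceeded 50 mm. I'll check whether the pot moved.

Run:
```python
from m import *
im=snap("top","t1"); a=snap("side","s1")
for e in sorted(lids(im)): print("pot",np.round(e[0],1),np.round(e[1],1),plane("top",[e[0]],.09).round(4))
cv2.imwrite("pics/v1.png",cv2.convertScaleAbs(np.hstack([cv2.resize(a[180:340,220:440],(440,320)),cv2.resize(im[180:340,240:420],(360,320))]),alpha=1.5))
```

```text
pot [275.5 300.6] [29.2 31.1] [[0.4804 0.0997 0.09  ]]
pot [280.2 245.7] [29.1 30.7] [[0.5928 0.0941 0.09  ]]
pot [319.5 307.1] [29.3 29.4] [[0.4698 0.0097 0.09  ]]
pot [324.7 247.4] [28.9 29.5] [[0.5918 0.0026 0.09  ]]
pot [364.6 313.3] [19.5 41.3] [[ 0.4598 -0.0823  0.09  ]]
pot [371.4 247.7] [29.2 30.5] [[ 0.5939 -0.0932  0.09  ]]
```

View pics/v1.png

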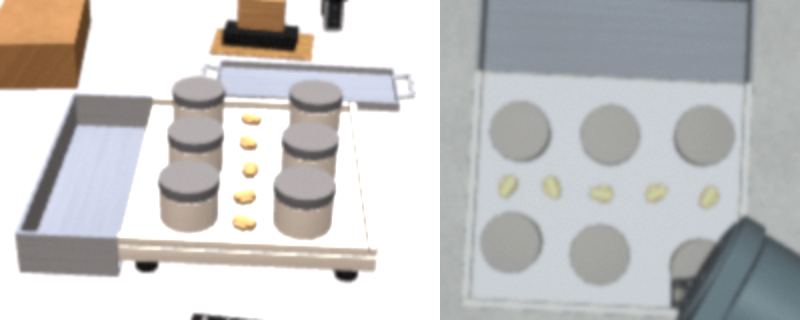

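Run:
```python
from m import *
print(status.get_obs()["eef_pos"],proj("side",[[.444,-.12,.14],[.4586,-.0925,.09],[.5928,.0944,.09]]),proj("top",[[.444,-.12,.14]]))
```

```text
[ 0.44416151 -0.1196158   0.14168383] [[384.12116829 199.47998739]
 [377.1150379  223.91543998]
 [314.36952037 265.31498902]] [[385.43647057 323.17393885]]
```

View pics/s1.png

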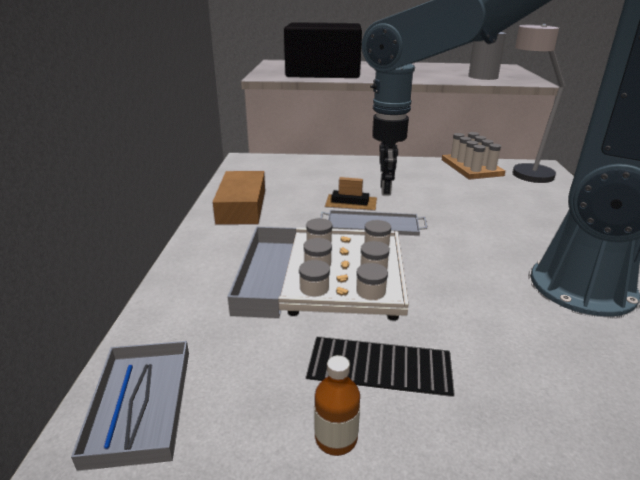

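The side view shows the gripper open beyond the near-right pot at (377,228). I'll difference this frame against the start frame to see whether the pot shifted.

Run:
```python
from m import *
a=cv2.imread("pics/side0.png",0);b=cv2.imread("pics/s1.png",0)
for n,(u,v) in {"p5":(377,232),"p6":(319,232),"p3":(374,262)}.items():
    t=np.float32(a[v-16:v+14,u-20:u+20]); r=cv2.matchTemplate(np.float32(b[v-28:v+26,u-32:u+32]),t,cv2.TM_CCOEFF_NORMED); _,m,_,l=cv2.minMaxLoc(r); print(n,m,np.array(l)-12)
```

```text
p5 0.9996777772903442 [0 0]
p6 0.999755322933197 [0 0]
p3 0.9998202919960022 [0 0]
```

```bash
python3 -m jog '[0,0,0,0,92, 0,0,0,0,92, 0,-15,-7,0,92, 0,-28,-14,0,92, 0,-28,-14,0,92]'; python3 -m jog '[30,0,0,0,92, 60,0,0,0,92, 80,0,0,0,92, 80,0,0,0,92, 80,0,0,0,92]'
```

```text
time_s: 4.2
eef_pos: [0.4587, -0.0907, 0.142]
eef_rot: [0.0, 0.707, 0.001, -0.707]
wrist_force: [-0.0, -0.3, 0.3]
opening: 0.916
time_s: 4.7
eef_pos: [0.4582, -0.092, 0.0622]
eef_rot: [0.0, -0.707, 0.0, 0.707]
wrist_force: [-0.3, -0.8, 0.3]
opening: 0.919
```

```bash
python3 -m jog '[0,0,0,0,40, 0,0,0,0,40, 0,0,0,0,40, 0,0,0,0,40, 0,0,0,0,40]';python3 -m jog '[-5,0,0,0,40, -15,0,0,0,40, -35,0,0,0,40, -55,0,0,0,40, -55,0,0,0,40]';python3 -m jog '[0,0,0,0,40, 0,0,0,0,40, 0,0,0,0,40, 0,0,0,0,40, 0,0,0,0,40]'; python3 -c "
from bench import status
print(status.get_obs()['joint_efforts'])"
```

```text
time_s: 5.2
eef_pos: [0.4633, -0.0932, 0.0677]
eef_rot: [0.001, 0.711, -0.001, -0.704]
wrist_force: [-2.4, 4.0, 28.2]
opening: 0.402
time_s: 5.7
eef_pos: [0.4604, -0.0927, 0.1202]
eef_rot: [0.001, 0.709, -0.001, -0.705]
wrist_force: [-0.3, -1.0, 0.3]
opening: 0.399
time_s: 6.2
eef_pos: [0.458, -0.0916, 0.1164]
eef_rot: [0.0, -0.707, -0.0, 0.707]
wrist_force: [0.4, -0.1, -1.0]
opening: 0.403
[ 2.51954771e-03 -3.38266969e+01 -3.12245286e+01 -2.89759664e-04
  6.83089485e-03 -7.07431127e-05]
```

Run:
```python
from m import *
a=cv2.imread("pics/side0.png",0);b=cv2.cvtColor(snap("side","s2"),cv2.COLOR_BGR2GRAY)
for n,(u,v) in {"p5":(377,232),"p6":(319,232),"p3":(374,262)}.items():
    t=np.float32(a[v-16:v+14,u-20:u+20]); r=cv2.matchTemplate(np.float32(b[v-28:v+26,u-32:u+32]),t,cv2.TM_CCOEFF_NORMED); _,m,_,l=cv2.minMaxLoc(r); print(n,m,np.array(l)-12)
```

```text
p5 0.9996242523193359 [0 0]
p6 0.9997519850730896 [0 0]
p3 0.9998186230659485 [0 0]
```

Unmoved. The pads sit farther back while open, so I'll go 10 mm lower.

```bash
python3 -m jog '[0,0,0,0,92, 0,0,0,0,92, 0,0,0,0,92, 0,0,0,0,92, 20,0,0,0,92]'; python3 -m jog '[20,0,0,0,92, 45,0,0,0,92, 45,0,0,0,92, 45,0,0,0,92, 45,0,0,0,92]';python3 -m jog '[0,0,0,0,60, 0,0,0,0,60, 0,0,0,0,60, 0,0,0,0,60, 0,0,0,0,60]'
```

```text
time_s: 6.75
eef_pos: [0.4606, -0.0927, 0.0991]
eef_rot: [0.001, 0.709, -0.001, -0.705]
wrist_force: [0.0, 0.0, -0.6]
opening: 0.927
time_s: 7.25
eef_pos: [0.4593, -0.0921, 0.0532]
eef_rot: [0.0, 0.708, -0.0, -0.706]
wrist_force: [0.2, -0.4, 0.1]
opening: 0.921
time_s: 7.75
eef_pos: [0.4595, -0.0923, 0.0538]
eef_rot: [0.0, 0.708, -0.001, -0.706]
wrist_force: [-1.3, 0.5, 8.3]
opening: 0.696
```

```bash
python3 -m jog '[-5,0,0,0,50, -10,0,0,0,50, -20,0,0,0,50, -40,0,0,0,50, -60,0,0,0,50]';python3 -m jog '[0,0,0,0,50, 0,0,0,0,50, 0,0,0,0,50, 0,0,0,0,50, 0,0,0,0,50]'; python3 -c "
from bench import status
print(status.get_obs()['wrist_force'],status.get_obs()['eef_rot'])"
```

```text
time_s: 8.25
eef_pos: [0.4579, -0.0915, 0.1128]
eef_rot: [0.0, -0.707, -0.0, 0.707]
wrist_force: [1.2, -0.5, -2.9]
opening: 0.693
time_s: 8.75
eef_pos: [0.4577, -0.0914, 0.1111]
eef_rot: [0.0, -0.707, -0.0, 0.708]
wrist_force: [-0.3, -0.1, -2.0]
opening: 0.694
[-0.29931586 -0.05983841 -2.04238058] [ 4.17228902e-04 -7.06558765e-01 -1.29461952e-04  7.07654238e-01]
```

```bash
python3 -m jog '[0,35,-6,0,50, 0,75,-13,0,50, 0,115,-20,0,50, 0,150,-26,0,50, 0,165,-29,0,50]';python3 -m jog '[0,0,0,0,50, 0,0,0,0,50, 0,0,0,0,50, 0,0,0,0,50, 0,0,0,0,50]';python3 -m jog '[30,0,0,0,50, 60,0,0,0,50, 75,0,0,0,50, 75,0,0,0,50, 75,0,0,0,50]'
```

```text
time_s: 9.25
eef_pos: [0.4874, -0.2599, 0.1117]
eef_rot: [-0.001, 0.707, -0.001, -0.707]
wrist_force: [0.4, 0.1, -2.2]
opening: 0.694
time_s: 9.75
eef_pos: [0.4873, -0.2557, 0.112]
eef_rot: [-0.0, -0.707, -0.0, 0.707]
wrist_force: [0.3, -0.6, -2.9]
opening: 0.694
time_s: 10.25
eef_pos: [0.4877, -0.2569, 0.0376]
eef_rot: [0.0, 0.707, -0.0, -0.707]
wrist_force: [-0.1, 0.1, -2.5]
opening: 0.697
```

```bash
python3 -m jog '[10,0,0,0,50, 16,0,0,0,50, 20,0,0,0,50, 20,0,0,0,50, 20,0,0,0,50]';python3 -m jog '[0,0,0,0,92, 0,0,0,0,92, 0,0,0,0,92, 0,0,0,0,92, 0,0,0,0,92]';python3 -m jog '[-30,0,0,0,92, -60,0,0,0,92, -100,0,0,0,92, -105,0,0,0,92, -105,0,0,0,92]'
```

```text
time_s: 10.75
eef_pos: [0.4873, -0.2568, 0.017]
eef_rot: [-0.0, 0.707, -0.0, -0.707]
wrist_force: [-0.4, -0.1, -2.1]
opening: 0.693
time_s: 11.25
eef_pos: [0.4873, -0.2568, 0.0171]
eef_rot: [-0.0, 0.707, -0.0, -0.707]
wrist_force: [0.1, 1.0, -0.1]
opening: 0.916
time_s: 11.75
eef_pos: [0.4883, -0.2575, 0.1237]
eef_rot: [0.001, 0.708, -0.001, -0.706]
wrist_force: [0.4, 1.1, 0.4]
opening: 0.92
```

```bash
python3 -m jog '[0,-36,-24,0,92, 0,-75,-48,0,92, 0,-114,-72,0,92, 0,-150,-96,0,92, 0,-164,-106,0,92]';python3 -m jog '[0,0,0,0,92, 0,0,0,0,92, 25,0,0,0,92, 25,0,0,0,92, 25,0,0,0,92]'
```

```text
time_s: 12.25
eef_pos: [0.5935, -0.089, 0.1199]
eef_rot: [-0.0, -0.706, -0.002, 0.708]
wrist_force: [-0.8, 0.4, -0.0]
opening: 0.918
time_s: 12.75
eef_pos: [0.592, -0.0939, 0.0963]
eef_rot: [0.001, -0.706, 0.001, 0.708]
wrist_force: [0.4, 0.2, -0.4]
opening: 0.916
```

```bash
python3 -m jog '[20,0,-1,0,92, 43,0,-1,0,92, 43,0,-1,0,92, 43,0,-1,0,92, 43,0,-1,0,92]';python3 -m jog '[0,0,0,0,50, 0,0,0,0,50, 0,0,0,0,50, 0,0,0,0,50, 0,0,0,0,50]';python3 -m jog '[-5,0,0,0,50, -10,0,0,0,50, -20,0,0,0,50, -40,0,0,0,50, -60,0,0,0,50]';python3 -m jog '[0,0,0,0,50, 0,0,0,0,50, 0,0,0,0,50, 0,0,0,0,50, 0,0,0,0,50]'; python3 -m jog '[0,0,0,0,50, 0,0,0,0,50, 0,0,0,0,50, 0,0,0,0,50, 0,0,0,0,50]'
```

```text
time_s: 13.25
eef_pos: [0.5954, -0.0935, 0.0558]
eef_rot: [0.0, 0.708, -0.001, -0.706]
wrist_force: [0.1, -0.3, -0.3]
opening: 0.921
time_s: 13.75
eef_pos: [0.5957, -0.0933, 0.0561]
eef_rot: [0.0, 0.708, -0.001, -0.706]
wrist_force: [-1.2, -1.2, 5.9]
opening: 0.689
time_s: 14.25
eef_pos: [0.594, -0.0926, 0.1148]
eef_rot: [0.0, -0.707, 0.0, 0.707]
wrist_force: [1.3, -0.3, 0.4]
opening: 0.691
time_s: 14.75
eef_pos: [0.5937, -0.0925, 0.1129]
eef_rot: [0.0, -0.707, -0.0, 0.708]
wrist_force: [-0.3, -0.1, -0.9]
opening: 0.695
time_s: 15.25
eef_pos: [0.5943, -0.0927, 0.114]
eef_rot: [-0.0, 0.707, -0.0, -0.707]
wrist_force: [0.7, 0.4, -0.4]
opening: 0.691
```

```bash
python3 -m jog '[-20,-25,0,0,50, -22,-70,5,0,50, -22,-115,10,0,50, -22,-160,15,0,50, -22,-205,20,0,50]'; python3 -m jog '[0,-45,5,0,50, 0,-90,10,0,50, 0,-130,15,0,50, 0,-162,18,0,50, 0,-162,18,0,50]'; python3 -m jog '[0,0,0,0,50, 0,0,0,0,50, 30,0,0,0,50, 60,0,0,0,50, 85,0,0,0,50]'; python3 -m jog '[0,0,0,0,50, 0,0,0,0,50, 0,0,0,0,50, 0,0,0,0,50, 0,0,0,0,50]'
```

```text
time_s: 15.75
eef_pos: [0.5741, 0.1138, 0.1363]
eef_rot: [-0.0, 0.707, -0.0, -0.707]
wrist_force: [0.1, -0.3, -0.1]
opening: 0.691
time_s: 16.25
eef_pos: [0.5554, 0.2784, 0.1361]
eef_rot: [0.001, 0.707, 0.002, -0.707]
wrist_force: [0.8, -1.0, -1.0]
opening: 0.692
time_s: 16.75
eef_pos: [0.5565, 0.2725, 0.0497]
eef_rot: [0.001, -0.707, 0.001, 0.707]
wrist_force: [-0.4, -0.3, -0.4]
opening: 0.695
time_s: 17.25
eef_pos: [0.5574, 0.2745, 0.0525]
eef_rot: [-0.0, 0.708, 0.0, -0.706]
wrist_force: [0.3, 0.3, -0.4]
opening: 0.693
```

```bash
python3 -m jog '[15,0,0,0,50, 25,0,0,0,50, 29,0,0,0,50, 29,0,0,0,50, 29,0,0,0,50]';python3 -m jog '[0,0,0,0,92, 0,0,0,0,92, 0,0,0,0,92, 0,0,0,0,92, 0,0,0,0,92]';python3 -m jog '[-30,0,0,0,92, -60,0,0,0,92, -100,0,0,0,92, -100,0,0,0,92, -100,0,0,0,92]'; python3 -m jog '[0,40,-9,0,92, 0,85,-18,0,92, 0,130,-27,0,92, 0,170,-34,0,92, 0,180,-36,0,92]';python3 -m jog '[0,0,0,0,92, 0,0,0,0,92, 25,0,0,0,92, 25,0,0,0,92, 25,0,0,0,92]'
```

```text
time_s: 17.75
eef_pos: [0.5561, 0.2743, 0.0222]
eef_rot: [-0.0, -0.707, 0.0, 0.707]
wrist_force: [-2.7, -1.4, 8.1]
opening: 0.691
time_s: 18.25
eef_pos: [0.5563, 0.2742, 0.0217]
eef_rot: [0.0, -0.707, 0.0, 0.707]
wrist_force: [-1.0, -0.5, -0.3]
opening: 0.913
time_s: 18.75
eef_pos: [0.5573, 0.2745, 0.1233]
eef_rot: [-0.0, 0.708, 0.0, -0.706]
wrist_force: [-0.8, -0.6, -0.7]
opening: 0.92
time_s: 19.25
eef_pos: [0.5918, 0.0902, 0.1201]
eef_rot: [0.001, -0.706, 0.002, 0.708]
wrist_force: [0.2, 1.3, -0.1]
opening: 0.918
time_s: 19.75
eef_pos: [0.5913, 0.0958, 0.0963]
eef_rot: [-0.0, -0.706, -0.001, 0.708]
wrist_force: [-0.2, 1.0, 0.9]
opening: 0.92
```

```bash
python3 -m jog '[20,0,0,0,92, 43,0,0,0,92, 43,0,0,0,92, 43,0,0,0,92, 43,0,0,0,92]';python3 -m jog '[0,0,0,0,50, 0,0,0,0,50, 0,0,0,0,50, 0,0,0,0,50, 0,0,0,0,50]';python3 -m jog '[-5,0,0,0,50, -10,0,0,0,50, -20,0,0,0,50, -40,0,0,0,50, -60,0,0,0,50]';python3 -m jog '[0,0,0,0,50, 0,0,0,0,50, 0,0,0,0,50, 0,0,0,0,50, 0,0,0,0,50]'; python3 -m jog '[0,0,0,0,50, 0,0,0,0,50, 0,0,0,0,50, 0,0,0,0,50, 0,0,0,0,50]'
```

```text
time_s: 20.25
eef_pos: [0.5936, 0.0946, 0.0557]
eef_rot: [0.0, 0.708, 0.0, -0.706]
wrist_force: [0.8, -0.0, -0.1]
opening: 0.917
time_s: 20.75
eef_pos: [0.5938, 0.0944, 0.0561]
eef_rot: [-0.0, 0.708, -0.0, -0.706]
wrist_force: [-0.4, 1.9, 5.2]
opening: 0.692
time_s: 21.25
eef_pos: [0.5919, 0.0942, 0.1146]
eef_rot: [0.0, -0.707, 0.0, 0.708]
wrist_force: [-0.3, 0.2, -2.4]
opening: 0.69
time_s: 21.75
eef_pos: [0.5917, 0.0942, 0.1129]
eef_rot: [0.0, -0.706, 0.0, 0.708]
wrist_force: [-0.3, 0.1, -2.3]
opening: 0.691
time_s: 22.25
eef_pos: [0.5924, 0.0943, 0.114]
eef_rot: [-0.0, 0.707, -0.0, -0.707]
wrist_force: [0.3, 0.3, -2.4]
opening: 0.692
```

```bash
python3 -m jog '[-20,25,0,0,50, -22,70,6,0,50, -22,115,12,0,50, -22,160,18,0,50, -22,205,24,0,50]'; python3 -m jog '[0,45,6,0,50, 0,90,12,0,50, 0,135,18,0,50, 0,170,24,0,50, 0,183,25,0,50]'; python3 -m jog '[0,0,0,0,50, 0,0,0,0,50, 30,0,0,0,50, 60,0,0,0,50, 85,0,0,0,50]'; python3 -m jog '[0,0,0,0,50, 0,0,0,0,50, 0,0,0,0,50, 0,0,0,0,50, 0,0,0,0,50]'
```

```text
time_s: 22.75
eef_pos: [0.568, -0.1123, 0.1363]
eef_rot: [0.0, 0.707, -0.0, -0.707]
wrist_force: [1.4, 0.3, -2.3]
opening: 0.698
time_s: 23.25
eef_pos: [0.5423, -0.2977, 0.1362]
eef_rot: [-0.001, 0.707, -0.002, -0.707]
wrist_force: [0.3, 0.5, -3.4]
opening: 0.693
time_s: 23.75
eef_pos: [0.5434, -0.2911, 0.0496]
eef_rot: [-0.0, -0.707, -0.001, 0.707]
wrist_force: [-0.0, -0.4, -2.5]
opening: 0.691
time_s: 24.25
eef_pos: [0.5441, -0.2942, 0.0525]
eef_rot: [0.0, 0.708, -0.001, -0.706]
wrist_force: [-0.4, -0.6, -3.0]
opening: 0.69
```

```bash
python3 -m jog '[15,0,0,0,50, 27,0,0,0,50, 32,0,0,0,50, 32,0,0,0,50, 32,0,0,0,50]';python3 -m jog '[0,0,0,0,92, 0,0,0,0,92, 0,0,0,0,92, 0,0,0,0,92, 0,0,0,0,92]';python3 -m jog '[-30,0,0,0,92, -60,0,0,0,92, -102,0,0,0,92, -102,0,0,0,92, -102,0,0,0,92]'; python3 -m jog '[0,-40,-7,0,92, 0,-80,-14,0,92, 0,-120,-21,0,92, 0,-160,-28,0,92, 0,-200,-35,0,92]';python3 -m jog '[0,-45,-7,0,92, 0,-90,-13,0,92, 0,-97,-14,0,92, 0,-97,-14,0,92, 0,-97,-14,0,92]'
```

```text
time_s: 24.75
eef_pos: [0.543, -0.2929, 0.0189]
eef_rot: [0.001, -0.707, -0.0, 0.707]
wrist_force: [-2.8, 2.5, 6.5]
opening: 0.695
time_s: 25.25
eef_pos: [0.5432, -0.2938, 0.0189]
eef_rot: [0.0, -0.707, 0.0, 0.707]
wrist_force: [0.5, 0.9, 0.7]
opening: 0.922
time_s: 25.75
eef_pos: [0.544, -0.2944, 0.1224]
eef_rot: [0.001, 0.708, -0.001, -0.706]
wrist_force: [-0.4, 0.4, 0.2]
opening: 0.921
time_s: 26.25
eef_pos: [0.577, -0.0918, 0.1189]
eef_rot: [0.001, -0.706, -0.0, 0.708]
wrist_force: [0.9, -0.0, 0.5]
opening: 0.918
time_s: 26.75
eef_pos: [0.5916, 0.0026, 0.1198]
eef_rot: [0.0, -0.706, 0.0, 0.708]
wrist_force: [-0.1, 0.1, 0.6]
opening: 0.919
```

```bash
python3 -m jog '[20,0,0,0,92, 45,0,0,0,92, 66,0,0,0,92, 66,0,0,0,92, 66,0,0,0,92]';python3 -m jog '[0,0,0,0,50, 0,0,0,0,50, 0,0,0,0,50, 0,0,0,0,50, 0,0,0,0,50]';python3 -m jog '[-5,0,0,0,50, -10,0,0,0,50, -20,0,0,0,50, -40,0,0,0,50, -60,0,0,0,50]';python3 -m jog '[0,0,0,0,50, 0,0,0,0,50, 0,0,0,0,50, 0,0,0,0,50, 0,0,0,0,50]'; python3 -m jog '[0,0,0,0,50, 0,0,0,0,50, 0,0,0,0,50, 0,0,0,0,50, 0,0,0,0,50]'
```

```text
time_s: 27.25
eef_pos: [0.592, 0.0019, 0.0548]
eef_rot: [0.001, -0.707, 0.001, 0.707]
wrist_force: [-0.0, 0.0, 0.5]
opening: 0.922
time_s: 27.75
eef_pos: [0.5941, 0.0025, 0.0572]
eef_rot: [0.0, 0.708, -0.001, -0.706]
wrist_force: [-0.8, -2.2, 6.9]
opening: 0.69
time_s: 28.25
eef_pos: [0.592, 0.0034, 0.1158]
eef_rot: [0.0, -0.707, -0.0, 0.707]
wrist_force: [0.3, 0.2, -1.1]
opening: 0.687
time_s: 28.75
eef_pos: [0.5917, 0.0034, 0.1139]
eef_rot: [0.0, -0.706, 0.0, 0.708]
wrist_force: [0.1, -0.3, -1.5]
opening: 0.693
time_s: 29.25
eef_pos: [0.5924, 0.0033, 0.115]
eef_rot: [-0.0, 0.707, -0.0, -0.707]
wrist_force: [0.6, 0.4, -0.6]
opening: 0.689
```

```bash
python3 -m jog '[-20,-25,8,0,50, -22,-65,25,0,50, -22,-105,42,0,50, -22,-145,58,0,50, -22,-185,75,0,50]'; python3 -m jog '[0,-35,13,0,50, 0,-59,22,0,50, 0,-59,22,0,50, 0,-59,22,0,50, 0,-59,22,0,50]'; python3 -m jog '[0,0,0,0,50, 0,0,0,0,50, 30,0,0,0,50, 60,0,0,0,50, 85,0,0,0,50]'; python3 -m jog '[0,0,0,0,50, 0,0,0,0,50, 0,0,0,0,50, 0,0,0,0,50, 0,0,0,0,50]'
```

```text
time_s: 29.75
eef_pos: [0.5168, 0.1896, 0.1373]
eef_rot: [-0.0, 0.707, -0.0, -0.707]
wrist_force: [0.6, 0.2, -0.4]
opening: 0.687
time_s: 30.25
eef_pos: [0.4958, 0.2466, 0.137]
eef_rot: [-0.0, 0.707, -0.0, -0.707]
wrist_force: [0.2, 0.2, -0.8]
opening: 0.694
time_s: 30.75
eef_pos: [0.4954, 0.2466, 0.0507]
eef_rot: [0.0, -0.707, 0.001, 0.707]
wrist_force: [1.2, 0.1, -0.3]
opening: 0.689
time_s: 31.25
eef_pos: [0.4964, 0.2475, 0.0533]
eef_rot: [-0.0, 0.708, 0.0, -0.706]
wrist_force: [0.2, 0.4, -1.1]
opening: 0.69
```

```bash
python3 -m jog '[15,0,0,0,50, 25,0,0,0,50, 29,0,0,0,50, 29,0,0,0,50, 29,0,0,0,50]';python3 -m jog '[0,0,0,0,92, 0,0,0,0,92, 0,0,0,0,92, 0,0,0,0,92, 0,0,0,0,92]';python3 -m jog '[-30,0,0,0,92, -60,0,0,0,92, -98,0,0,0,92, -98,0,0,0,92, -98,0,0,0,92]'; python3 -m jog '[0,40,4,0,92, 0,85,8,0,92, 0,130,12,0,92, 0,148,16,0,92, 0,148,16,0,92]'
python3 - <<'E'
from m import *
im=snap("top","t2"); snap("side","s3")
for e in sorted(lids(im)): print("pot",np.round(e[0],1),np.round(e[1],1),plane("top",[e[0]],.09).round(4))
E
```

```text
time_s: 31.75
eef_pos: [0.495, 0.2473, 0.0232]
eef_rot: [-0.0, -0.707, 0.0, 0.708]
wrist_force: [-4.4, -1.2, 10.0]
opening: 0.692
time_s: 32.25
eef_pos: [0.4953, 0.2472, 0.0227]
eef_rot: [0.0, -0.707, 0.0, 0.707]
wrist_force: [0.3, -0.2, 0.2]
opening: 0.917
time_s: 32.75
eef_pos: [0.4962, 0.2475, 0.1219]
eef_rot: [-0.0, 0.708, 0.0, -0.706]
wrist_force: [-0.6, 0.8, -0.2]
opening: 0.919
time_s: 33.25
eef_pos: [0.4778, 0.0972, 0.1192]
eef_rot: [0.001, -0.706, 0.001, 0.708]
wrist_force: [0.3, 0.6, 0.5]
opening: 0.921
pot [317.3 306.7] [29.3 36. ] [[0.4704 0.0143 0.09  ]]
```

```bash
python3 -m jog '[20,0,0,0,92, 45,0,0,0,92, 65,0,0,0,92, 65,0,0,0,92, 65,0,0,0,92]';python3 -m jog '[0,0,0,0,50, 0,0,0,0,50, 0,0,0,0,50, 0,0,0,0,50, 0,0,0,0,50]';python3 -m jog '[-5,0,0,0,50, -10,0,0,0,50, -20,0,0,0,50, -40,0,0,0,50, -60,0,0,0,50]';python3 -m jog '[0,0,0,0,50, 0,0,0,0,50, 0,0,0,0,50, 0,0,0,0,50, 0,0,0,0,50]'; python3 -m jog '[0,0,0,0,50, 0,0,0,0,50, 0,0,0,0,50, 0,0,0,0,50, 0,0,0,0,50]'
```

```text
time_s: 33.85
eef_pos: [0.479, 0.1003, 0.0557]
eef_rot: [-0.0, -0.707, -0.0, 0.708]
wrist_force: [-0.1, 0.4, -0.5]
opening: 0.92
time_s: 34.35
eef_pos: [0.4809, 0.0997, 0.0578]
eef_rot: [-0.0, 0.708, 0.0, -0.706]
wrist_force: [-1.0, 2.5, 6.0]
opening: 0.684
time_s: 34.85
eef_pos: [0.4791, 0.0993, 0.117]
eef_rot: [0.0, -0.707, 0.0, 0.707]
wrist_force: [0.8, 0.6, 0.1]
opening: 0.689
time_s: 35.35
eef_pos: [0.4787, 0.0993, 0.1151]
eef_rot: [0.0, -0.707, 0.0, 0.708]
wrist_force: [1.1, 0.5, -0.2]
opening: 0.687
time_s: 35.85
eef_pos: [0.4794, 0.0993, 0.116]
eef_rot: [-0.0, 0.707, -0.0, -0.707]
wrist_force: [-0.7, 0.7, -0.0]
opening: 0.694
```

View pics/s3.png

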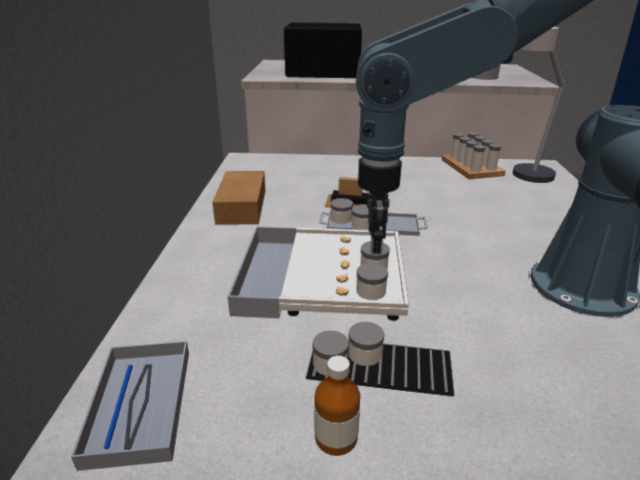

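The side view shows two pots upright in the tray and two on the mat, with the chips unmoved. The pot in hand reads about 0 N, so it is empty and goes to the mat.

```bash
python3 -m jog '[0,-33,20,0,50, 0,-70,42,0,50, 0,-105,64,0,50, 0,-140,86,0,50, 0,-161,99,0,50]'; python3 -m jog '[0,0,0,0,50, 0,0,0,0,50, 30,0,0,0,50, 60,0,0,0,50, 62,0,0,0,50]'; python3 -m jog '[0,0,0,0,50, 0,0,0,0,50, 0,0,0,0,50, 0,0,0,0,50, 0,0,0,0,50]'; python3 -m jog '[15,0,0,0,50, 25,0,0,0,50, 29,0,0,0,50, 29,0,0,0,50, 29,0,0,0,50]'
```

```text
time_s: 36.35
eef_pos: [0.3787, 0.2622, 0.116]
eef_rot: [-0.0, -0.707, -0.001, 0.707]
wrist_force: [-0.1, 0.0, -0.4]
opening: 0.687
time_s: 36.85
eef_pos: [0.3783, 0.2582, 0.0509]
eef_rot: [-0.0, -0.705, 0.002, 0.709]
wrist_force: [-0.2, 1.6, -0.1]
opening: 0.693
time_s: 37.35
eef_pos: [0.381, 0.2606, 0.0547]
eef_rot: [-0.0, 0.708, 0.0, -0.707]
wrist_force: [0.3, 0.3, -0.7]
opening: 0.687
time_s: 37.85
eef_pos: [0.3805, 0.2604, 0.0251]
eef_rot: [-0.0, 0.707, -0.0, -0.707]
wrist_force: [1.3, 0.0, -0.3]
opening: 0.693
```

```bash
python3 -m jog '[2,0,0,0,50, 2,0,0,0,92, 2,0,0,0,92, 2,0,0,0,92, 2,0,0,0,92]';python3 -m jog '[-30,0,0,0,92, -60,0,0,0,92, -97,0,0,0,92, -97,0,0,0,92, -97,0,0,0,92]'; python3 -m jog '[0,40,-15,0,92, 0,80,-30,0,92, 0,120,-45,0,92, 0,160,-60,0,92, 0,200,-75,0,92]'; python3 -m jog '[0,35,-10,0,92, 0,51,-15,0,92, 0,51,-15,0,92, 0,51,-15,0,92, 0,51,-15,0,92]'
```

```text
time_s: 38.35
eef_pos: [0.3805, 0.2603, 0.023]
eef_rot: [-0.0, 0.707, -0.0, -0.707]
wrist_force: [0.5, 0.1, 0.0]
opening: 0.919
time_s: 38.85
eef_pos: [0.3811, 0.2606, 0.1208]
eef_rot: [-0.0, 0.708, 0.0, -0.706]
wrist_force: [1.1, 0.1, -1.2]
opening: 0.921
time_s: 39.35
eef_pos: [0.4544, 0.0588, 0.1183]
eef_rot: [0.0, -0.706, -0.0, 0.708]
wrist_force: [-0.1, -0.1, -0.0]
opening: 0.919
time_s: 39.85
eef_pos: [0.4693, 0.0103, 0.1191]
eef_rot: [0.0, -0.706, -0.0, 0.708]
wrist_force: [0.1, 0.3, 0.1]
opening: 0.92
```

```bash
python3 -m jog '[20,0,0,0,92, 45,0,0,0,92, 65,0,0,0,92, 65,0,0,0,92, 65,0,0,0,92]';python3 -m jog '[0,0,0,0,50, 0,0,0,0,50, 0,0,0,0,50, 0,0,0,0,50, 0,0,0,0,50]';python3 -m jog '[-5,0,0,0,50, -10,0,0,0,50, -20,0,0,0,50, -40,0,0,0,50, -60,0,0,0,50]';python3 -m jog '[0,0,0,0,50, 0,0,0,0,50, 0,0,0,0,50, 0,0,0,0,50, 0,0,0,0,50]'; python3 -m jog '[0,0,0,0,50, 0,0,0,0,50, 0,0,0,0,50, 0,0,0,0,50, 0,0,0,0,50]'
```

```text
time_s: 40.35
eef_pos: [0.4699, 0.0102, 0.055]
eef_rot: [-0.0, -0.707, -0.0, 0.707]
wrist_force: [1.4, 0.2, 0.8]
opening: 0.922
time_s: 40.85
eef_pos: [0.4717, 0.0094, 0.057]
eef_rot: [0.0, 0.708, -0.0, -0.706]
wrist_force: [-0.9, 1.3, 6.7]
opening: 0.693
time_s: 41.35
eef_pos: [0.47, 0.0094, 0.1159]
eef_rot: [0.0, -0.707, 0.0, 0.707]
wrist_force: [0.1, 0.4, -2.9]
opening: 0.693
time_s: 41.85
eef_pos: [0.4697, 0.0094, 0.1141]
eef_rot: [0.0, -0.707, -0.0, 0.708]
wrist_force: [-0.2, -0.1, -2.7]
opening: 0.688
time_s: 42.35
eef_pos: [0.4704, 0.0093, 0.115]
eef_rot: [-0.0, 0.707, -0.0, -0.707]
wrist_force: [0.2, -0.5, -3.2]
opening: 0.69
```

```bash
python3 -m jog '[0,38,11,0,50, 0,80,23,0,50, 0,120,35,0,50, 0,160,47,0,50, 0,200,59,0,50]'; python3 -m jog '[0,40,12,0,50, 0,71,21,0,50, 0,71,21,0,50, 0,71,21,0,50, 0,71,21,0,50]'; python3 -m jog '[0,0,0,0,50, 30,0,0,0,50, 60,0,0,0,50, 62,0,0,0,50, 62,0,0,0,50]'; python3 -m jog '[0,0,0,0,50, 0,0,0,0,50, 15,0,0,0,50, 28,0,0,0,50, 32,0,0,0,50]'
```

```text
time_s: 42.85
eef_pos: [0.4107, -0.1922, 0.1152]
eef_rot: [0.0, 0.707, -0.0, -0.707]
wrist_force: [0.7, 0.5, -3.6]
opening: 0.69
time_s: 43.35
eef_pos: [0.3902, -0.2606, 0.1147]
eef_rot: [0.0, -0.707, -0.0, 0.707]
wrist_force: [-0.8, -0.2, -1.8]
opening: 0.687
time_s: 43.85
eef_pos: [0.3902, -0.2606, 0.0528]
eef_rot: [0.0, -0.707, -0.001, 0.708]
wrist_force: [0.0, -0.5, -3.1]
opening: 0.69
time_s: 44.35
eef_pos: [0.3897, -0.2611, 0.0202]
eef_rot: [0.001, -0.707, -0.0, 0.707]
wrist_force: [0.3, -0.1, -1.9]
opening: 0.691
```

```bash
python3 -m jog '[1,0,0,0,50, 1,0,0,0,92, 1,0,0,0,92, 1,0,0,0,92, 1,0,0,0,92]';python3 -m jog '[-30,0,0,0,92, -60,0,0,0,92, -100,0,0,0,92, -150,0,0,0,92, -180,0,0,0,92]'; python3 -m jog '[0,-40,0,0,100, 0,-80,10,0,100, 0,-120,20,0,100, 0,-160,30,0,100, 0,-200,40,0,100]'
python3 - <<'E'
from m import *
im=snap("top","t3"); snap("side","s4"); hsv=cv2.cvtColor(im,cv2.COLOR_BGR2HSV); V=hsv[...,2];S=hsv[...,1];z=np.zeros(V.shape,bool)
for c,a in chips(im): print("chip",c.round(1),a,plane("top",[c],.045).round(4))
def R(y0,y1,x0,x1): q=z.copy();q[y0:y1,x0:x1]=1;return q
print("pad",rect((S>60)&R(245,335,482,545),.004))
print("foot",rect((V<50)&R(255,325,495,535),.024))
print("grip",rect((V>88)&(S>80)&R(260,315,495,540),.074))
cv2.imwrite("pics/v3.png",cv2.convertScaleAbs(np.vstack([np.hstack([cv2.resize(im[240:390,160:260],(400,600)),cv2.resize(im[240:390,410:545],(400,444))if 0 else cv2.copyMakeBorder(cv2.resize(im[240:390,410:545],(400,444)),0,156,0,0,0)])]),alpha=1.6))
E
```

```text
time_s: 44.85
eef_pos: [0.3905, -0.262, 0.0203]
eef_rot: [0.0, 0.707, -0.0, -0.707]
wrist_force: [-0.0, -1.2, -0.3]
opening: 0.919
time_s: 45.35
eef_pos: [0.3912, -0.2626, 0.2039]
eef_rot: [0.001, 0.708, -0.001, -0.706]
wrist_force: [0.3, -0.5, 0.8]
opening: 0.919
time_s: 45.85
eef_pos: [0.3497, -0.0603, 0.2001]
eef_rot: [-0.0, 0.707, -0.0, -0.707]
wrist_force: [0.3, 1.2, 0.8]
opening: 0.997
chip [273.3 272.6] 57 [[0.5382 0.1105 0.045 ]]
chip [295.6 273.3] 59 [[0.5381 0.0631 0.045 ]]
chip [347.6 276. ] 53 [[ 0.5354 -0.0474  0.045 ]]
chip [320.8 276.6] 52 [[0.5326 0.0094 0.045 ]]
chip [374.1 278.1] 55 [[ 0.5326 -0.1039  0.045 ]]
pad [ 515.7 -414.1   87.4  147.4   84.1]
foot [ 519.6 -410.8   48.8  107.    81.4]
grip [ 520.8 -419.3   23.3   69.9   81.4]
```

View pics/v3.png

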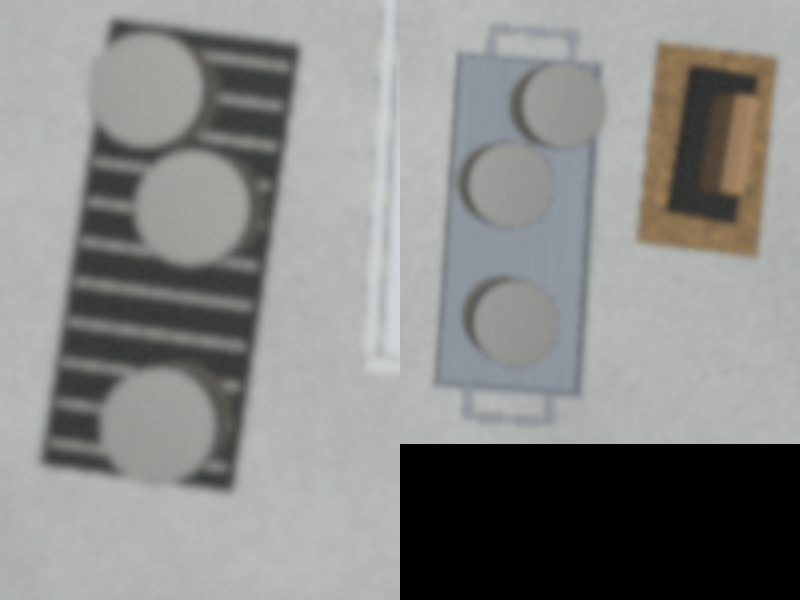

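Three pots stand upright on the mat and three in the tray. The scraper is still on its pad, and all five chips are where they were. Next is the scraper.

```bash
python3 -m jog '[0,38,-18,0,100, 0,78,-38,0,100, 0,118,-57,0,100, 0,158,-76,0,100, 0,200,-96,0,100]'; python3 -m jog '[0,38,-18,0,100, 0,78,-38,0,100, 0,118,-57,0,100, 0,152,-74,0,100, 0,152,-74,0,100]';python3 -m jog '[20,0,0,4,100, 50,0,0,8.6,100, 80,0,0,8.6,100, 100,0,0,8.6,100, 100,0,0,8.6,100]'
```

```text
time_s: 46.45
eef_pos: [0.4468, -0.2642, 0.1999]
eef_rot: [-0.0, 0.707, -0.0, -0.707]
wrist_force: [1.0, 0.6, 0.3]
opening: 0.999
time_s: 46.95
eef_pos: [0.5204, -0.4187, 0.1981]
eef_rot: [0.001, -0.707, 0.001, 0.707]
wrist_force: [-0.7, 0.8, 0.6]
opening: 0.999
time_s: 47.45
eef_pos: [0.5179, -0.4117, 0.0959]
eef_rot: [0.055, -0.703, 0.051, 0.707]
wrist_force: [-0.4, 0.2, -0.5]
opening: 1.002
```

```bash
python3 -m jog '[0,0,0,0,100, 30,0,0,0,100, 60,0,0,0,100, 60,0,0,0,100, 60,0,0,0,100]';python3 -m jog '[0,0,0,0,60, 0,0,0,0,40, 0,0,0,0,20, 0,0,0,0,5, 0,0,0,0,5]';python3 -m jog '[0,0,0,0,5, 0,0,0,0,5, 0,0,0,0,5, 0,0,0,0,5, 0,0,0,0,5]'; python3 -m jog '[-5,0,0,0,5, -10,0,0,0,5, -20,0,0,0,5, -40,0,0,0,5, -40,0,0,0,5]'
```

```text
time_s: 47.95
eef_pos: [0.5207, -0.4143, 0.0415]
eef_rot: [-0.053, 0.705, -0.053, -0.705]
wrist_force: [0.4, -0.7, -0.0]
opening: 1.001
time_s: 48.45
eef_pos: [0.5204, -0.4139, 0.0406]
eef_rot: [-0.053, 0.705, -0.053, -0.705]
wrist_force: [-0.3, -0.7, 1.2]
opening: 0.198
time_s: 48.95
eef_pos: [0.5204, -0.4139, 0.0405]
eef_rot: [-0.053, 0.705, -0.053, -0.705]
wrist_force: [-0.5, 1.2, 5.8]
opening: 0.192
time_s: 49.45
eef_pos: [0.5218, -0.4155, 0.0835]
eef_rot: [-0.052, 0.707, -0.055, -0.704]
wrist_force: [1.3, 0.3, -1.3]
opening: 0.192
```

```bash
python3 -m jog '[-35,0,0,0,5, -70,0,0,-8,5, -70,0,0,-16,5, -70,0,0,-24,5, -70,0,0,-32,5]';python3 -m jog '[0,0,0,-8,5, 0,0,0,-16,5, 0,0,0,-24,5, 0,0,0,-32,5, 0,0,0,-40,5]';python3 -m jog '[0,0,0,-8,5, 0,0,0,-16,5, 0,0,0,-24,5, 0,0,0,-25.5,5, 0,0,0,-25.5,5]'
python3 -c "
from bench import status;import numpy as np
from scipy.spatial.transform import Rotation as R
o=status.get_obs();q=o['eef_rot'];print(o['q'].round(2),R.from_quat(np.r_[q[1:],q[0]]).as_matrix().round(3))"
```

```text
time_s: 49.95
eef_pos: [0.5201, -0.4137, 0.1499]
eef_rot: [0.145, 0.692, 0.145, -0.692]
wrist_force: [-0.7, 0.2, -1.9]
opening: 0.193
time_s: 50.45
eef_pos: [0.52, -0.4135, 0.1493]
eef_rot: [-0.373, -0.601, -0.373, 0.601]
wrist_force: [0.6, -0.7, -1.2]
opening: 0.19
time_s: 50.95
eef_pos: [0.5201, -0.4136, 0.1496]
eef_rot: [0.494, 0.505, 0.495, -0.505]
wrist_force: [0.2, 0.1, -1.2]
opening: 0.194
[-0.85  0.43  1.42  0.    1.3  -0.83] [[-0.     1.    -0.022]
 [ 0.    -0.022 -1.   ]
 [-1.    -0.    -0.   ]]
```

```bash
python3 -m jog '[0,-5,-40,0,5, 0,-10,-85,0,5, 0,-15,-130,0,5, 0,-20,-175,0,5, 0,-26,-220,0,5]';python3 -m jog '[0,-5,-45,0,5, 0,-10,-90,0,5, 0,-15,-135,0,5, 0,-20,-180,0,5, 0,-26,-220,0,5]'; python3 -m jog '[0,-3,-30,0,5, 0,-6,-56,0,5, 0,-6,-56,0,5, 20,-6,-56,0,5, 40,-6,-56,0,5]'; python3 -m jog '[0,0,0,0,5, 0,0,0,0,5, 0,0,0,0,5, 0,0,0,0,5, 0,0,0,0,5]'
```

```text
time_s: 51.45
eef_pos: [0.4981, -0.1916, 0.15]
eef_rot: [0.494, 0.506, 0.494, -0.506]
wrist_force: [1.4, 0.1, -0.9]
opening: 0.195
time_s: 51.95
eef_pos: [0.4765, 0.0292, 0.1503]
eef_rot: [0.495, 0.506, 0.494, -0.505]
wrist_force: [0.3, 0.8, -1.5]
opening: 0.194
time_s: 52.45
eef_pos: [0.4728, 0.083, 0.1103]
eef_rot: [0.495, 0.506, 0.494, -0.505]
wrist_force: [-0.5, -0.3, -1.9]
opening: 0.193
time_s: 52.95
eef_pos: [0.4725, 0.0831, 0.1108]
eef_rot: [0.495, 0.505, 0.495, -0.505]
wrist_force: [-0.0, -0.7, -2.0]
opening: 0.197
```

```bash
python3 -m jog '[15,0,0,0,5, 28,0,0,0,5, 33,0,0,0,5, 33,0,0,0,5, 33,0,0,0,5]'
python3 - <<'E'
from m import *
snap("side","s5"); im=cv2.imread("pics/s5.png"); cv2.imwrite("pics/v5.png",cv2.resize(im[190:330,220:430],None,fx=3.5,fy=3.5,interpolation=cv2.INTER_CUBIC))
E
```

```text
time_s: 53.45
eef_pos: [0.4719, 0.0833, 0.0769]
eef_rot: [-0.495, -0.505, -0.495, 0.505]
wrist_force: [-0.1, -0.4, -1.9]
opening: 0.194
```

View pics/v5.png

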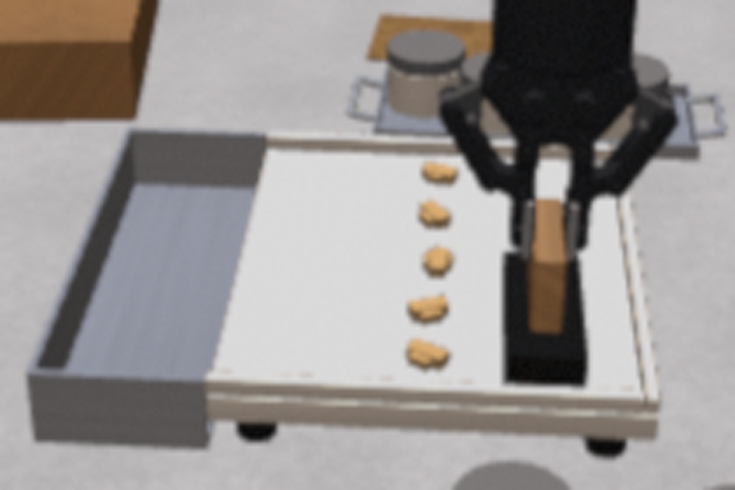

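The scraper is held upright, just above the board, on the near side of the chips and parallel to the edge. Now I sweep.

```bash
python3 -m jog '[0,20,0,0,5, 0,40,0,0,5, 0,60,0,0,5, 0,80,0,0,5, 0,100,0,0,5]'; python3 -m jog '[0,18,0,0,5, 0,36,0,0,5, 0,54,0,0,5, 0,72,0,0,5, 0,84,0,0,5]'; python3 -m jog '[0,0,0,0,5, 0,0,0,0,5, -15,0,0,0,5, -40,0,0,0,5, -40,0,0,0,5]'
python3 - <<'E'
from m import *
im=snap("top","t6")
for c,a in chips(im): print("chip",c.round(1),a,plane("top",[c],.045).round(4),plane("top",[c],.011).round(4))
E
```

```text
time_s: 54.0
eef_pos: [0.5726, 0.0814, 0.0768]
eef_rot: [-0.495, -0.505, -0.495, 0.505]
wrist_force: [-0.2, -0.2, -1.9]
opening: 0.192
time_s: 54.5
eef_pos: [0.657, 0.0796, 0.0767]
eef_rot: [0.495, 0.505, 0.495, -0.505]
wrist_force: [0.2, 1.1, -1.7]
opening: 0.195
time_s: 55.0
eef_pos: [0.6584, 0.0798, 0.1221]
eef_rot: [0.497, 0.507, 0.493, -0.503]
wrist_force: [0.7, 0.3, 0.2]
opening: 0.197
chip [347.5 276.1] 55 [[ 0.5354 -0.0473  0.045 ]] [[ 0.5361 -0.0485  0.011 ]]
chip [320.8 276.6] 52 [[0.5326 0.0094 0.045 ]] [[0.5332 0.0098 0.011 ]]
chip [374.3 278.2] 58 [[ 0.5325 -0.1042  0.045 ]] [[ 0.5331 -0.107   0.011 ]]
```

```bash
python3 -m jog '[0,-30,26,0,5, 0,-60,52,0,5, 0,-95,82,0,5, 0,-130,110,0,5, 0,-160,138,0,5]'; python3 -m jog '[0,-24,22,0,5, 0,-24,22,0,5, 20,-24,22,0,5, 40,-24,22,0,5, 40,-24,22,0,5]';python3 -m jog '[0,0,0,0,5, 0,20,0,0,5, 0,40,0,0,5, 0,60,0,0,5, 0,80,0,0,5]'
```

```text
time_s: 55.55
eef_pos: [0.4904, -0.0554, 0.1159]
eef_rot: [-0.495, -0.504, -0.496, 0.505]
wrist_force: [0.2, -0.8, -0.8]
opening: 0.195
time_s: 56.05
eef_pos: [0.468, -0.076, 0.0753]
eef_rot: [-0.494, -0.505, -0.496, 0.505]
wrist_force: [0.2, -0.0, -1.0]
opening: 0.197
time_s: 56.55
eef_pos: [0.5497, -0.0778, 0.0773]
eef_rot: [0.495, 0.505, 0.495, -0.505]
wrist_force: [-0.0, -0.1, -1.6]
opening: 0.195
```

```bash
python3 -m jog '[0,20,0,0,5, 0,40,0,0,5, 0,60,0,0,5, 0,80,0,0,5, 0,104,0,0,5]'; python3 -m jog '[0,0,0,0,5, 0,0,0,0,5, -15,0,0,0,5, -40,0,0,0,5, -40,0,0,0,5]'
python3 -m jog '[0,-33,-15,0,5, 0,-68,-30,0,5, 0,-103,-45,0,5, 0,-138,-60,0,5, 0,-173,-76,0,5]'
python3 - <<'E'
from m import *
im=snap("top","t7")
for c,a in chips(im): print("chip",c.round(1),a,plane("top",[c],.045).round(4),plane("top",[c],.011).round(4))
E
```

```text
time_s: 57.05
eef_pos: [0.6533, -0.0796, 0.077]
eef_rot: [-0.495, -0.505, -0.495, 0.505]
wrist_force: [0.3, 0.1, -0.4]
opening: 0.196
time_s: 57.55
eef_pos: [0.655, -0.081, 0.1221]
eef_rot: [0.497, 0.506, 0.493, -0.504]
wrist_force: [1.3, 0.9, -0.6]
opening: 0.196
time_s: 58.05
eef_pos: [0.4792, -0.0003, 0.1167]
eef_rot: [0.495, 0.505, 0.495, -0.505]
wrist_force: [0.7, 0.5, -1.9]
opening: 0.195
chip [275.9 196.1] 64 [[0.7023 0.1106 0.045 ]] [[0.7077 0.1139 0.011 ]]
chip [302.8 197.4] 60 [[0.7012 0.0528 0.045 ]] [[0.7065 0.0544 0.011 ]]
chip [373.4 201.4] 61 [[ 0.6967 -0.0987  0.045 ]] [[ 0.702  -0.1013  0.011 ]]
chip [352.8 203. ] 62 [[ 0.6922 -0.0546  0.045 ]] [[ 0.6973 -0.056   0.011 ]]
```

```bash
python3 -m jog '[0,0,0,0,5, 20,0,0,0,5, 40,0,0,0,5, 40,0,0,0,5, 40,0,0,0,5]';python3 -m jog '[0,20,0,0,5, 0,40,0,0,5, 0,60,0,0,5, 0,80,0,0,5, 0,100,0,0,5]'; python3 -m jog '[0,20,0,0,5, 0,40,0,0,5, 0,60,0,0,5, 0,77,0,0,5, 0,77,0,0,5]'; python3 -m jog '[-15,0,0,0,5, -45,0,0,0,5, -75,0,0,0,5, -75,0,0,0,5, -75,0,0,0,5]'; python3 -m jog '[0,-33,15,0,5, 0,-68,30,0,5, 0,-103,45,0,5, 0,-138,60,0,5, 0,-138,100,0,5]'
python3 - <<'E'
from m import *
im=snap("top","t8"); s=snap("side","s8")
for c,a in chips(im): print("chip",c.round(1),a,plane("top",[c],.011).round(4))
print(status.get_obs()["eef_pos"])
o=np.hstack([cv2.resize(im[160:390,240:550],(440,326)),cv2.resize(s[160:340,220:440],(360,326))]);cv2.imwrite("pics/v8.png",cv2.convertScaleAbs(o,alpha=1.5))
E
```

```text
time_s: 58.6
eef_pos: [0.4816, -0.0012, 0.0772]
eef_rot: [-0.495, -0.505, -0.495, 0.505]
wrist_force: [0.5, -0.3, -1.2]
opening: 0.194
time_s: 59.1
eef_pos: [0.5828, -0.0031, 0.0781]
eef_rot: [0.495, 0.505, 0.495, -0.505]
wrist_force: [0.4, 0.8, -1.6]
opening: 0.196
time_s: 59.6
eef_pos: [0.6607, -0.0049, 0.0782]
eef_rot: [0.496, 0.506, 0.494, -0.504]
wrist_force: [-0.1, 0.0, -1.1]
opening: 0.194
time_s: 60.1
eef_pos: [0.6583, -0.0044, 0.1538]
eef_rot: [0.496, 0.505, 0.494, -0.504]
wrist_force: [0.6, 0.2, -1.3]
opening: 0.191
time_s: 60.6
eef_pos: [0.5115, -0.0979, 0.1487]
eef_rot: [-0.492, -0.503, -0.499, 0.505]
wrist_force: [0.8, -0.6, -1.8]
opening: 0.193
chip [276.  196.1] 63 [[0.7078 0.1138 0.011 ]]
chip [303.  197.4] 60 [[0.7065 0.0542 0.011 ]]
chip [373.4 201.4] 61 [[ 0.702  -0.1013  0.011 ]]
chip [324.2 202.2] 62 [[0.6971 0.0071 0.011 ]]
chip [353. 203.] 61 [[ 0.6971 -0.0565  0.011 ]]
[ 0.51619646 -0.10453829  0.15093786]
```

View pics/v8.png

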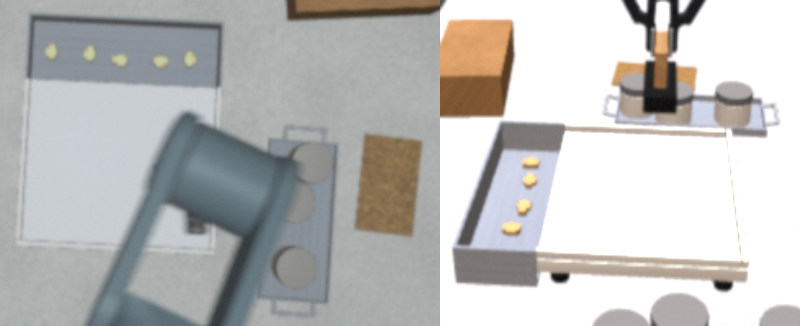

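All five chips are in the trough, the board is clear and the pad is free. Now I return the scraper.

```bash
python3 -m jog '[0,1,40,0,5, 0,2,85,0,5, 0,3,130,0,5, 0,4,175,0,5, 0,5,220,0,5]'; python3 -m jog '[0,1,45,0,5, 0,2,89,0,5, 0,2,89,8,5, 0,2,89,16,5, 0,2,89,24,5]';python3 -m jog '[0,0,0,8,5, 0,0,0,16,5, 0,0,0,24,5, 0,0,0,32,5, 0,0,0,40,5]';python3 -m jog '[0,0,0,8,5, 0,0,0,16,5, 0,0,0,24,5, 0,0,0,31,5, 0,0,0,31,5]';python3 -m jog '[25,0,0,0,5, 50,0,0,0,5, 75,0,0,0,5, 85,0,0,0,5, 85,0,0,0,5]'; python3 -m jog '[0,0,0,0,5, 0,0,0,0,5, 0,0,0,0,5, 0,0,0,0,5, 0,0,0,0,5]'
python3 -c "
from bench import status;import numpy as np
from scipy.spatial.transform import Rotation as R
o=status.get_obs();q=o['eef_rot'];print(o['eef_pos'],R.from_quat(np.r_[q[1:],q[0]]).as_matrix().round(3)[:2])"
```

```text
time_s: 61.2
eef_pos: [0.5182, -0.3223, 0.1507]
eef_rot: [0.494, 0.505, 0.496, -0.505]
wrist_force: [1.0, 0.0, -1.0]
opening: 0.192
time_s: 61.7
eef_pos: [0.5185, -0.41, 0.15]
eef_rot: [-0.376, -0.598, -0.379, 0.598]
wrist_force: [0.4, 1.0, -1.5]
opening: 0.194
time_s: 62.2
eef_pos: [0.5188, -0.4094, 0.1503]
eef_rot: [-0.149, -0.69, -0.151, 0.691]
wrist_force: [-0.1, 1.3, -2.4]
opening: 0.193
time_s: 62.7
eef_pos: [0.5188, -0.4095, 0.1505]
eef_rot: [0.039, -0.705, 0.037, 0.707]
wrist_force: [-0.8, 0.7, -2.0]
opening: 0.195
time_s: 63.2
eef_pos: [0.518, -0.4091, 0.0645]
eef_rot: [0.038, -0.705, 0.036, 0.707]
wrist_force: [0.7, 0.5, -2.0]
opening: 0.196
time_s: 63.7
eef_pos: [0.5194, -0.4109, 0.0676]
eef_rot: [-0.037, 0.706, -0.038, -0.706]
wrist_force: [0.1, -0.8, -2.1]
opening: 0.191
[ 0.51944881 -0.41092102  0.06758896] [[ 0.001 -0.107 -0.994]
 [-0.001 -0.994  0.107]]
```

```bash
python3 -m jog '[10,3,3,0,5, 20,3,3,0,5, 25,3,3,0,5, 25,3,3,0,5, 25,3,3,0,5]'; python3 -m jog '[2,0,0,0,5, 2,0,0,0,5, 2,0,0,0,40, 2,0,0,0,70, 2,0,0,0,70]'; python3 -m jog '[0,0,0,0,80, -30,0,0,0,80, -70,0,0,0,80, -110,0,0,0,80, -150,0,0,0,80]'; python3 -m jog '[0,-30,25,0,80, 0,-60,50,0,80, 0,-90,80,0,80, 0,-120,110,0,80, 0,-150,140,0,80]'
python3 - <<'E'
from m import *
im=snap("top","t9"); s=snap("side","s9"); hsv=cv2.cvtColor(im,cv2.COLOR_BGR2HSV); V=hsv[...,2];S=hsv[...,1];z=np.zeros(V.shape,bool)
def R(y0,y1,x0,x1): q=z.copy();q[y0:y1,x0:x1]=1;return q
print("foot",rect((V<50)&R(255,325,495,535),.028)); print("pad",rect((S>60)&R(245,335,482,545),.004)); print("grip",rect((V>88)&(S>80)&R(260,315,495,540),.078))
for c,a in chips(im): print("chip",c.round(1),a,plane("top",[c],.011).round(4))
o=np.hstack([cv2.resize(im[160:390,90:550],(440,220)),np.zeros((220,20,3),np.uint8)]);s2=cv2.resize(s[150:470,200:460],(340,418))
q=np.zeros((418,800,3),np.uint8);q[:220,:460]=o;q[:,460:]=s2;cv2.imwrite("pics/v9.png",cv2.convertScaleAbs(q,alpha=1.5))
E
```

```text
time_s: 64.2
eef_pos: [0.5158, -0.4132, 0.0415]
eef_rot: [0.038, -0.706, 0.038, 0.706]
wrist_force: [0.4, -0.0, -1.5]
opening: 0.195
time_s: 64.7
eef_pos: [0.5162, -0.4136, 0.0404]
eef_rot: [-0.038, 0.706, -0.038, -0.706]
wrist_force: [-0.3, 0.3, 0.9]
opening: 0.692
time_s: 65.2
eef_pos: [0.5158, -0.4132, 0.1915]
eef_rot: [0.038, -0.706, 0.038, 0.706]
wrist_force: [0.3, -0.9, 0.5]
opening: 0.798
time_s: 65.7
eef_pos: [0.3917, -0.248, 0.19]
eef_rot: [-0.038, 0.706, -0.038, -0.706]
wrist_force: [0.9, -0.5, 0.6]
opening: 0.802
foot [ 514.8 -410.7   49.1  106.8   83.7]
pad [ 515.7 -414.1   87.4  147.3   84.4]
grip [ 519.3 -418.    22.6   76.8   81.4]
chip [276.  196.2] 65 [[0.7076 0.1138 0.011 ]]
chip [302.8 197.4] 60 [[0.7065 0.0544 0.011 ]]
chip [373.4 201.4] 61 [[ 0.702  -0.1013  0.011 ]]
chip [324.3 202.2] 60 [[0.697  0.0069 0.011 ]]
chip [353. 203.] 62 [[ 0.6973 -0.0564  0.011 ]]
```

View pics/v9.png

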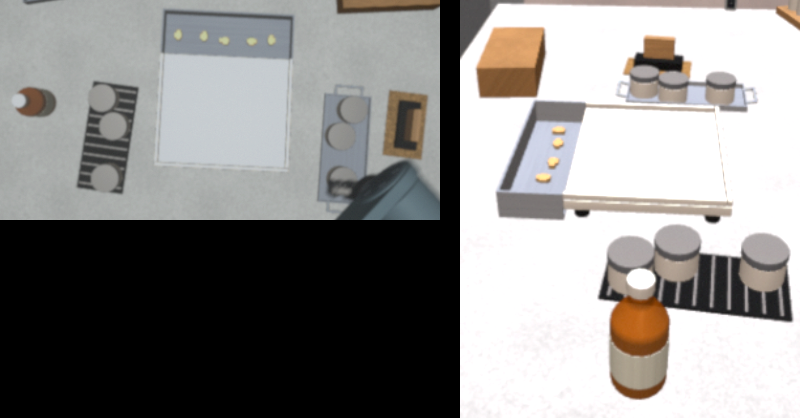

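The last view shows the scraper upright on its pad, three pots each in the tray and on the mat, all the chips in the trough, and the bottle where it was. The hand is clear of everything.

```bash
python3 -c "
from bench import hand_in; print(hand_in())"
```

```text
the job is handed in; nothing more can be done
None
```

I handed the job in at about 66 s of robot time, with the board cleared. `hand_in` gave no verdict.

- **Pots:** All six were lifted and sorted by weight. Three read about 2–3 N and stand in the tray. Three read about 0–1 N and stand on the mat. One of those read up to 1.5 N just after lifting, then averaged about 0.7 N, so I took it as empty.
- **Chips:** Three scraper sweeps put all five chips in the trough. The top camera placed them there after the last sweep and again in the final check.
- **Scraper:** It stands upright on its pad. Its foot measures about 1 mm lengthwise and 3 mm crosswise from the pad centre, well inside the limits.
- **Bottle:** It was not touched and looks unmoved in the last picture.

**What went wrong:**
- The first two pick attempts failed: one move fell short, and one grip was too high and slipped off the lid with a 28 N push. Side pictures showed the pot had not moved.
- I saw no knocked pot and no grip slip afterwards.
- In the last picture the arm partly hid one tray pot from above, but the side view showed it upright.

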